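# Pack hexagonal sample jars into the corner of a tray

## Robot

A 7-joint arm with a two-finger parallel gripper is mounted at the origin on the work surface. World frame = base frame: x ahead of the robot, y to its left, z up, the work surface at z = 0. Lengths are in m, angles in rad, forces in N, time in s.
With the tool pointing down it reaches from about 0.425 to 0.875 m from the base axis. Payload 4.7 kg.
Tool frame: the origin (TCP) lies on the mounting face of the last link; the fingertips stand 182 mm ahead of it and the grasp point (between the pads) lies 164 mm ahead of it; z points along the fingers, y is the direction in which the jaws open and shut (so a half turn about z gives the same grasp; the last joint's range is limited). The gripper opens to 87 mm and grips with 3 to 60 N. Pads are 19 mm wide; open, the fingers measure 117 mm over their backs; the gripper's body (75 mm by 190 mm) begins 51 mm behind the grasp point.
Start: joints at [1.343, 0.321, -0.07, 1.45, 0.023, 1.371, -0.057], TCP at [0.156, -0.631, 0.405] pointing down, gripper open.
Joint ranges: [-2.86, 2.86], [-0.3, 2.09], [-1.38, 1.24], [0.06, 2.45], [-1.56, 4.7], [0.09, 2.05], [-2.69, 2.69]. Speed limits (rad/s): [2.57, 2.57, 3.14, 3.14, 3.14, 3.14, 3.14].

## Interface

Orientations are given as a rotation vector (axis times angle).
In Python, from bench import ctrl gives the robot as it stands. The module is installed in compiled form; this text tells all that it offers.
- The arm moves only by the tool play_rows, never from a script. Its argument "targets" is text: rows parted by semicolons, each of 7 numbers parted by spaces: the shift along the tool's x, y, z in cm, then the turn, a rotation vector about the tool's x, y, z in rad, then the opening, from -1 (shut) to 1 (fully open). In form: x y z ax ay az grip; .... A call has 1 to 20 rows; each row shifts and turns the pose as measured when the row begins, along the tool's axes as they then stand; what a row does not reach is not made up. A row lasts 1/8 s, in which the tool goes at most 62.5 mm and 10.7 degrees, less where a joint would pass 70% of its speed; a pose out of reach is approached as far as the arm can. A call is refused whole if a number of a shift passes 6.25 or a number of a turn 0.188, either way. A call with a gripper value outside its range is refused whole. The fingers move at their own pace and stop on an object; "newtons" is the grip in N (left out, the last holds). Time passes only in rows, so rows that do not move let the fingers close. It gives the time, the measured TCP pose, the force and the opening at its end, in the units of the state.
- ctrl.get_state(): the state, without advancing time (a new reading comes with each control period).
- ctrl.get_image(name): name is "side" or "top"; returns a dict with "pixels" (480x640x3 uint8, blue, green, red), "depth" (480x640 float32, m along the optical axis (not along the pixel's ray), 0 where there is no reading), "intrinsics" (3x3 intrinsics, pixels), "R" (3x3) and "t" (3): a world point X has camera coordinates R X + t. Camera axes: x right, y down, z forward; pixel columns grow to the right and rows downward; lengths in m; the calibration is good to about 2 mm. A picture is of the moment at which its call begins.
- ctrl.close_job(): hands the job in, once; it reports no verdict.
The state is a dict: "time": time; "joint_positions": joint angles; "qd": joint speeds; "joint_torque": joint torques, N m; "position": TCP position; "tool_rot": TCP orientation; "ft_force": force on the tool from outside, world axes, zero at the start; "torque": the same for the moment, N m; "grip_width": opening from 0.0 (shut) to 1.0 (fully open).
Only numpy, scipy, OpenCV 4.12 (cv2) and the standard library are available. Lean on these libraries where they do the work, as an engineer would, in place of code of your own. Each camera call takes 0.05 s, during which the arm holds its last target.

## Task

Slide the three hexagonal jars together into the walled corner of the tray so that they are close-packed, flat sides touching without gaps: two side by side along the far wall, the end one flat against the side wall, and the third nested in the notch between them on the side away from the far wall. Keep them standing on the tray, push gently, stopping as soon as they bear on one another and the walls, and leave the round jar, the stopper and the other things on the bench alone.

Things in the scene. Friction and masses are not known exactly. Their poses are not given: they have to be found in the camera images.
- tray: fixed steel tray, 5 mm floor, turned up to 0.2 rad. Far wall along its +x edge, side wall along its +y edge, both unyielding, tops 39 mm above the bench; the -x edge (to the robot) and -y edge are open, no lip. Origin at bench height; x away from the robot, y left. Floor spans x -0.17 to 0.16, y -0.26 to 0.18, top at z 0.005. Inner wall faces: planes x = 0.160 and y = 0.180
- corner (a point): the inner corner where far wall, side wall and floor of the tray meet; axes as the tray's. When packed, the jars' centres lie, in the tray's frame, at x 0.108 y 0.135 (corner one), x 0.108 y 0.045 (beside it) and x 0.030 y 0.090 (nested), with flat sides facing the tray's +y and -y and the row's corners pointing at the far wall
- jar1: closed white hexagonal sample jar, one of three alike: upright regular hexagonal prism, 90 mm across flats (sides 52 mm wide, 104 mm across corners), 45 mm tall, smooth sides, flush flat lid, 0.25 to 0.5 kg, slides easily on the tray (friction about 0.3). Origin: centre of underside, z up; in its own frame flats face +y and -y, corners point +x and -x; it starts turned up to 0.35 rad from the tray
- jar2: closed white hexagonal sample jar, one of three alike: upright regular hexagonal prism, 90 mm across flats (sides 52 mm wide, 104 mm across corners), 45 mm tall, smooth sides, flush flat lid, 0.25 to 0.5 kg, slides easily on the tray (friction about 0.3). Origin: centre of underside, z up; in its own frame flats face +y and -y, corners point +x and -x; it starts turned up to 0.35 rad from the tray
- jar3: closed white hexagonal sample jar, one of three alike: upright regular hexagonal prism, 90 mm across flats (sides 52 mm wide, 104 mm across corners), 45 mm tall, smooth sides, flush flat lid, 0.25 to 0.5 kg, slides easily on the tray (friction about 0.3). Origin: centre of underside, z up; in its own frame flats face +y and -y, corners point +x and -x; it starts turned up to 0.35 rad from the tray
- roundjar: bystander, to be left alone: white round jar standing in the tray, 76 mm diameter, 45 mm tall; origin at the centre of its underside
- stopper: bystander, to be left alone: black rubber stopper standing in the tray, 32 mm diameter, 28 mm tall; origin at the centre of its underside
- beaker1: bystander, to be left alone: glass beaker, 84 mm diameter, 110 mm tall, on the bench to the right; origin underneath
- beaker2: bystander, to be left alone: glass beaker, 68 mm diameter, 85 mm tall, on the bench to the right; origin underneath
- reagent: bystander, to be left alone: amber bottle, 70 mm diameter, 150 mm tall, on the bench to the left; origin underneath
- wash: bystander, to be left alone: white bottle with blue cap, 60 mm diameter, 160 mm tall, on the bench to the left; origin underneath
- spatula: bystander, to be left alone: flat steel spatula, 175 mm long, 4 mm thick, on the bench to the left; origin under its shaft's middle

How it is judged:
At the end, for the whole second after the job is handed in: each hexagonal jar's centre is within 92.5 mm of each other one's (gaps between touching flats under 2.5 mm), one jar is less than 3 mm from the side wall, two jars are less than 5 mm from the far wall, all three stand level on the tray floor, at rest (horizontal distance between jar1 and jar2 below 0.0925 m and horizontal distance between each of jar1, jar2 and jar3 below 0.0925 m and y of any of jar1, jar2, jar3 in the frame of tray above 0.132 m and (x of each of jar1, jar2 in the frame of tray above 0.103 m or x of each of jar1, jar3 in the frame of tray above 0.103 m or x of each of jar2, jar3 in the frame of tray above 0.103 m) and z of each of jar1, jar2, jar3 in the frame of tray below 0.009 m and angle between each of jar1, jar2, jar3's own z axis and vertical below 0.05 rad and linear speed of each of jar1, jar2, jar3 below 0.02 m/s).
It fails at once if a hexagonal jar is tipped by more than 20 degrees (angle between any of jar1, jar2, jar3's own z axis and vertical above 0.35 rad).
It fails at once if a jar is pushed with more than 100 N (contact force between the fingers and jar1 above 100 N or contact force between the fingers and jar2 above 100 N or contact force between the fingers and jar3 above 100 N).
It fails at once if a bystander is shifted by more than 20 mm (distance of any of roundjar, stopper, beaker1, beaker2, reagent, wash, spatula from where it was at the start of the episode above 0.02 m).
It also fails if it takes over 72 s, if anything falls off the work surface, if the arm or the gripper's body presses on something with over 40 N, if the wrist force passes 120 N, or if a joint passes its speed limit or range.

## Working session

There is one attempt and no reset: what is moved stays moved. The work goes in short steps, Python scripts to look and compute and a tool call to move; the robot and the scene stay as the last step left them, time stands still between calls to the robot, and variables do not carry over. Pictures are saved under pics/ and viewed, and the job is handed in when it is done.

Besides the shell and the picture viewer there is one more tool, called after "Request:" as name(argument=value, ...) on one line, values as JSON. play_rows: Moves the arm, as the interface text tells. Its arguments: {"type":"object","properties":{"targets":{"type":"string"},"newtons":{"type":"number"}},"required":["targets"]}

```bash
mkdir -p pics; ls; python3 - <<'E'
from bench import ctrl
import cv2,json
s=ctrl.get_state();print(s)
for n in("top","side"):
    i=ctrl.get_image(n);cv2.imwrite(f"pics/{n}0.png",i["pixels"]);print(n,i["intrinsics"],i["R"],i["t"])
E
```

```text
pics
{'time': 0.0, 'joint_positions': array([ 1.34312537,  0.3218307 , -0.07010364,  1.45167166,  0.02265995,
        1.3707955 , -0.05692483]), 'qd': array([-1.06465359e-04, -7.02381252e-04, -2.09909335e-05,  8.90080663e-04,
       -8.74572227e-05,  4.89358442e-04,  5.10984540e-04]), 'joint_torque': array([-9.18877267e-04, -4.91292500e+01, -4.04302133e-01, -3.12533355e+01,
       -6.39675278e-02,  4.34120209e-02,  1.57358295e-04]), 'position': array([ 0.15554442, -0.63090516,  0.40365802]), 'tool_rot': array([-3.11679291e+00, -3.78677364e-01,  5.97135736e-04]), 'ft_force': array([ 0.29946767,  0.35918631, -0.37263987]), 'torque': array([ 0.03602884, -0.01201988, -0.00543524]), 'grip_width': 0.9995884163471385}
top [[457.00828898   0.         318.50690046]
 [  0.         457.00828898 245.52968601]
 [  0.           0.           1.        ]] [[-0.01114776 -0.99983994 -0.01399341]
 [-0.98276977  0.01353736 -0.1843375 ]
 [ 0.18449743  0.01169735 -0.98276338]] [0.06380661 0.56883184 0.99372177]
side [[470.41392232   0.         322.35405967]
 [  0.         470.41392232 238.30181256]
 [  0.           0.           1.        ]] [[ 9.99977808e-01 -6.64136809e-03 -5.25335808e-04]
 [-4.49496976e-03 -6.14389251e-01 -7.88990268e-01]
 [ 4.91721412e-03  7.88975120e-01 -6.14405469e-01]] [-0.54901363  0.07683105  1.18957209]
```

View pics/top0.png

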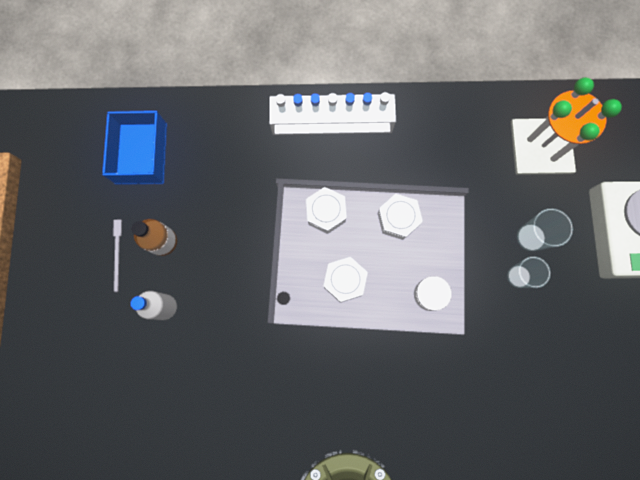

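View pics/side0.png

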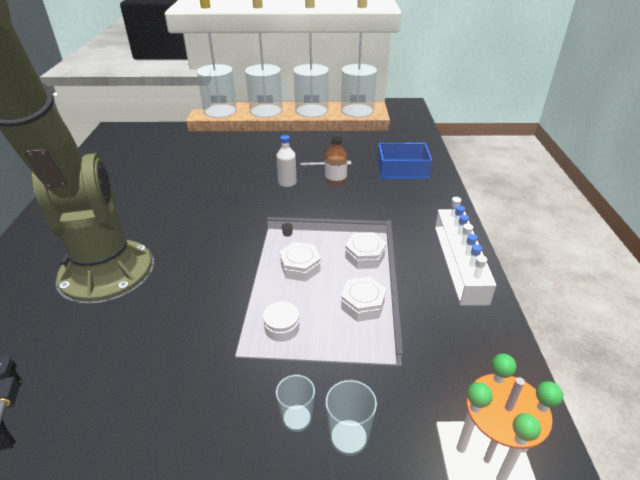

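```bash
cat > h.py <<'E'
from bench import ctrl
import cv2,numpy as np
def world(im):
    K,R,t,d=im["intrinsics"],im["R"],im["t"],im["depth"].astype(float)
    v,u=np.mgrid[:480,:640]
    c=np.stack([(u-K[0,2])/K[0,0]*d,(v-K[1,2])/K[1,1]*d,d],-1)
    return (c-t)@R
def ray(im,px,z):
    K,R,t=im["intrinsics"],im["R"],im["t"]
    px=np.atleast_2d(px).astype(float)
    c=np.c_[(px[:,0]-K[0,2])/K[0,0],(px[:,1]-K[1,2])/K[1,1],np.ones(len(px))]@R
    C=-R.T@t
    return (C+c*((z-C[2])/c[:,2])[:,None])[:,:2]
E
python3 - <<'E'
from h import *
for n in("top","side"):
    im=ctrl.get_image(n);W=world(im);z=W[...,2]
    print(n,"cam",-im["R"].T@im["t"])
    roi=(W[...,0]>.3)&(W[...,0]<.95)&(abs(W[...,1])<.4)&(im["depth"]>0)
    h,e=np.histogram(z[roi],bins=np.arange(-.01,.07,.002))
    print([(round(a,3),int(b)) for a,b in zip(e,h)])
    hsv=cv2.cvtColor(im["pixels"],cv2.COLOR_BGR2HSV)
    for name,(a,b) in dict(jar=(.044,.058),wall=(.034,.043)).items():
        m=(roi&(z>a)&(z<b)).astype(np.uint8)*255
        cv2.imwrite(f"pics/{n}_{name}.png",m)
        cs,_=cv2.findContours(m,cv2.RETR_EXTERNAL,cv2.CHAIN_APPROX_NONE)
        for c in cs:
            if cv2.contourArea(c)<60: continue
            p=ray(im,c[:,0],.05 if name=="jar" else .039)
            r=cv2.minAreaRect((p*1000).astype(np.float32))
            print(name,cv2.boundingRect(c),r)
E
```

```text
top cam [0.37640292 0.04447201 1.08234328]
[(np.float64(-0.01), 0), (np.float64(-0.008), 2), (np.float64(-0.006), 123), (np.float64(-0.004), 1639), (np.float64(-0.002), 8894), (np.float64(0.0), 19761), (np.float64(0.002), 19054), (np.float64(0.004), 11658), (np.float64(0.006), 8944), (np.float64(0.008), 4623), (np.float64(0.01), 1405), (np.float64(0.012), 297), (np.float64(0.014), 112), (np.float64(0.016), 100), (np.float64(0.018), 79), (np.float64(0.02), 80), (np.float64(0.022), 80), (np.float64(0.024), 105), (np.float64(0.026), 88), (np.float64(0.028), 76), (np.float64(0.03), 58), (np.float64(0.032), 80), (np.float64(0.034), 150), (np.float64(0.036), 210), (np.float64(0.038), 529), (np.float64(0.04), 705), (np.float64(0.042), 384), (np.float64(0.044), 125), (np.float64(0.046), 161), (np.float64(0.048), 778), (np.float64(0.05), 1797), (np.float64(0.052), 1567), (np.float64(0.054), 513), (np.float64(0.056), 87), (np.float64(0.058), 54), (np.float64(0.06), 209), (np.float64(0.062), 638), (np.float64(0.064), 1005), (np.float64(0.066), 587)]
jar (417, 277, 34, 33) ((458.36962890625, -20
[... 1941 characters left out ...]
.50518798828125), (76.95671081542969, 74.86553192138672), 89.59313201904297)
jar (463, 285, 33, 7) ((901.5469970703125, -129.9961700439453), (19.392356872558594, 74.04427337646484), 86.48750305175781)
jar (342, 277, 44, 33) ((639.6944580078125, -141.01312255859375), (105.98257446289062, 89.8532485961914), 71.5000228881836)
jar (280, 243, 41, 27) ((493.6169128417969, -10.801494598388672), (90.4408950805664, 104.33041381835938), 17.7150936126709)
jar (346, 233, 40, 25) ((658.1842041015625, 31.690345764160156), (104.11062622070312, 90.89786529541016), 62.73713302612305)
wall (267, 217, 136, 138) ((555.5388793945312, -67.27223205566406), (455.2342529296875, 338.3915100097656), 86.98269653320312)
```

```bash
cat >> h.py <<'E'
def jars(im,lo=.044,hi=.058):
    W=world(im);z=W[...,2]
    roi=(W[...,0]>.38)&(W[...,0]<.8)&(W[...,1]<.25)&(W[...,1]>-.35)&(im["depth"]>0)
    m=(roi&(z>lo)&(z<hi)).astype(np.uint8)
    cs,_=cv2.findContours(m,cv2.RETR_EXTERNAL,cv2.CHAIN_APPROX_NONE)
    out=[]
    for c in cs:
        if cv2.contourArea(c)<400: continue
        p=ray(im,c[:,0],.05)
        M=cv2.moments((p*1000).astype(np.float32).reshape(-1,1,2))
        ce=np.array([M["m10"],M["m01"]])/M["m00"]/1000
        d=p-ce;r=np.hypot(*d.T);f=np.arctan2(d[:,1],d[:,0])
        s=np.sum((r-r.mean())*np.exp(6j*f))
        out.append((ce,np.angle(s)/6,abs(M["m00"]),abs(s)/len(r)*1000))
    return out
def tray(im):
    """yaw, origin from wall-top inner edges"""
    W=world(im);z=W[...,2]
    roi=(W[...,0]>.3)&(W[...,0]<.85)&(W[...,1]<.25)&(W[...,1]>-.4)&(im["depth"]>0)
    m=roi&(z>.033)&(z<.044)
    n,l,st,_=cv2.connectedComponentsWithStats(m.astype(np.uint8))
    k=1+np.argmax(st[1:,2]*st[1:,3]); v,u=np.nonzero(l==k)
    return ray(im,np.c_[u,v],.039)
E
python3 - <<'E'
from h import *
for n in("top","side"):
    im=ctrl.get_image(n);W=world(im);px=im["pixels"]
    dark=(px.max(2)<70)&(im["depth"]>0)&(W[...,0]>.2)&(W[...,0]<1)&(abs(W[...,1])<.5)&(abs(W[...,2])<.015)
    P=W[dark];A=np.c_[P[:,:2],np.ones(len(P))];print(n,"bench plane",np.linalg.lstsq(A,P[:,2],rcond=None)[0].round(4))
    for j in jars(im):print(np.round(j[0],4),round(j[1],3),round(j[2]),round(j[3],2))
    p=tray(im)
    # iterative split into walls
    c0=p[np.argmax(p[:,0]+p[:,1])]
    far=p[(p[:,0]>c0[0]-.06)&(p[:,1]<c0[1]-.04)]; sd=p[(p[:,1]>c0[1]-.05)&(p[:,0]<c0[0]-.05)]
    a=np.polyfit(far[:,1],far[:,0],1);b=np.polyfit(sd[:,0],sd[:,1],1)
    print("far x=",a,"resid pct",np.percentile(far[:,0]-np.polyval(a,far[:,1]),[2,10,50,90,98]))
    print("side y=",b,np.percentile(sd[:,1]-np.polyval(b,sd[:,0]),[2,10,50,90,98]))
    print(p.min(0),p.max(0))
E
python3 -c "
import cv2
for n in('top','side'):
    i=cv2.imread(f'pics/{n}0.png')
    r=i[170:340,255:480] if n=='top' else i[205:370,235:410]
    cv2.imwrite(f'pics/{n}0c.png',cv2.resize(r,None,fx=3.5,fy=3.5,interpolation=cv2.INTER_CUBIC))
"
```

```text
top bench plane [ 0.0005 -0.0004  0.0015]
[ 0.4585 -0.2004] 0.474 4263 0.11
[ 0.4928 -0.0026] -0.229 6729 1.42
[ 0.6402 -0.1337] 0.189 6851 1.44
[0.6582 0.0388] 0.055 6804 1.45
far x= [0.06850407 0.72050287] resid pct [-6.34807242e-03 -5.32159023e-03 -2.54981449e-06  5.34657641e-03
  6.44582840e-03]
side y= [-0.06790633  0.19516729] [-6.05437056e-03 -5.01212731e-03  4.32461863e-05  4.98550475e-03
  5.96483224e-03]
[ 0.39824204 -0.29628642] [0.73554358 0.17296623]
side bench plane [0. 0. 0.]
[ 0.4592 -0.207 ] 0.342 4403 0.09
[ 0.6401 -0.1404] 0.196 6938 1.52
[ 0.4934 -0.0096] -0.253 6884 1.25
[0.6583 0.0316] 0.051 6948 1.25
far x= [0.068348   0.72037693] resid pct [-6.01533662e-03 -4.98925139e-03 -2.37321284e-05  4.98771069e-03
  5.96953916e-03]
side y= [-0.06915945  0.18846858] [-8.94267692e-03 -6.73145574e-03 -1.86040313e-05  7.03543072e-03
  8.30819184e-03]
[ 0.39800231 -0.30503351] [0.73534281 0.16786001]
```

View pics/top0c.png

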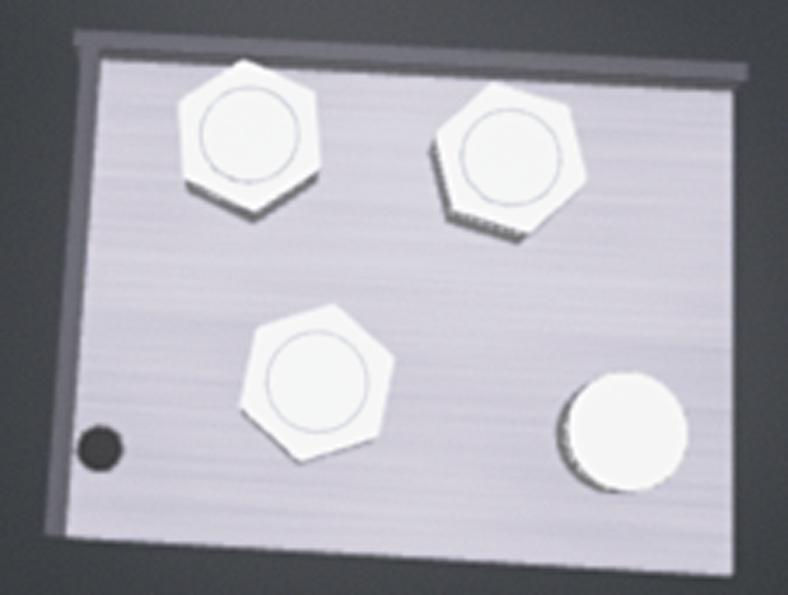

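Request:
play_rows(targets="0 0 0 0 0 0.155 0.72;0 0 0 0 0 0.155 0.72;2.75 -5 0 0 0 0 0.72;2.75 -5 0 0 0 0 0.72;2.75 -5 0 0 0 0 0.72;2.75 -5 0 0 0 0 0.72;2.75 -5 0 0 0 0 0.72;2.75 -5 0 0 0 0 0.72;2.75 -5 0 0 0 0 0.72;2.75 -5 0 0 0 0 0.72;2.75 -5 0 0 0 0 0.72;2.75 -5 0 0 0 0 0.72;2.75 -5 0 0 0 0 0.72;2.75 -5 0 0 0 0 0.72;2.75 -5 0 0 0 0 0.72;0 0 0 0 0 0 0.72")

```text
time: 2.3
position: [0.5751, 0.008, 0.4041]
tool_rot: [3.136, -0.13, 0.008]
ft_force: [-0.2, -0.2, -0.0]
grip_width: 0.86
```

```bash
cat >> h.py <<'E'
from scipy.spatial.transform import Rotation as Ro
import sys
TH=-.0685
O=np.array([.5522,-.032])
def t2w(x,y): 
    c,s=np.cos(TH),np.sin(TH); return O+np.array([c*x-s*y,s*x+c*y])
def w2t(p):
    c,s=np.cos(TH),np.sin(TH); d=np.asarray(p)[...,:2]-O; return np.stack([c*d[...,0]+s*d[...,1],-s*d[...,0]+c*d[...,1]],-1)
def go(x,y,tipz,yaw=0):
    """report tip pose in tray frame, and shift/turn (tool axes) to target"""
    s=ctrl.get_state();R=Ro.from_rotvec(s["tool_rot"]);tip=s["position"]+R.apply([0,0,.182])
    tgt=np.r_[t2w(x,y),tipz]
    c=TH+yaw
    Rt=Ro.from_matrix(np.array([[np.cos(c),np.sin(c),0],[np.sin(c),-np.cos(c),0],[0,0,-1]]).astype(float))
    tcp_t=tgt-Rt.apply([0,0,.182])
    print("t",round(s["time"],2),"tip tray",w2t(tip).round(4),"z",tip[2].round(4),"F",np.round(s["ft_force"],1),"w",round(s["grip_width"]*87,1))
    print("shift cm (tool)",(R.inv().apply(tcp_t-s["position"])*100).round(2),"turn",(R.inv()*Rt).as_rotvec().round(3))
def snap(tag,lo=.044,hi=.058):
    for n in("top","side"):
        im=ctrl.get_image(n)
        i=im["pixels"];r=i[150:350,240:490] if n=='top' else i[185:375,225:425]
        cv2.imwrite(f'pics/{n}_{tag}.png',cv2.resize(r,None,fx=3,fy=3,interpolation=cv2.INTER_CUBIC))
        for j in jars(im,lo,hi):
            q=j[0]-OFF[n]
            c,s=np.cos(TH),np.sin(TH); q=np.array([c*q[0]+s*q[1],-s*q[0]+c*q[1]])
            print(n,"tray",q.round(4),"yaw",round(((j[1]-TH+np.pi/6)%(np.pi/3))-np.pi/6,3),round(j[2]))
OFF={"top":np.array([.5522,-.0287]),"side":np.array([.5520,-.0355])}
E
python3 -c "
from h import *
go(.03,.0746,.10)"
```

```text
t 2.3 tip tray [0.021 0.041] z 0.2221 F [-0.2 -0.2 -0. ] w 74.8
shift cm (tool) [ 0.88 -3.36 12.21] turn [ 0.002 -0.005 -0.014]
```

Request:
play_rows(targets="0.4 -1.7 4.5 0 0 -0.014 0.72;0.4 -1.7 4.5 0 0 0 0.72;0 0 4.5 0 0 0 0.72;0 0 1.2 0 0 0 0.72;0 0 0 0 0 0 0.72")

```text
time: 2.92
position: [0.5875, 0.0378, 0.2553]
tool_rot: [3.134, -0.113, 0.014]
ft_force: [1.1, 0.3, 0.6]
grip_width: 0.861
```

```bash
python3 -c "
from h import *
go(.03,.0746,.018)
snap('a')"
```

```text
t 2.92 tip tray [0.0321 0.071 ] z 0.0733 F [1.1 0.3 0.6] w 74.9
shift cm (tool) [-0.1  -0.29  5.53] turn [ 0.006 -0.009 -0.004]
top tray [-0.0818 -0.1776] yaw -0.457 4295
top tray [ 0.0948 -0.0988] yaw 0.265 6868
side tray [-0.0809 -0.1776] yaw 0.309 4425
side tray [ 0.0949 -0.0986] yaw 0.27 6907
side tray [-0.0603  0.0218] yaw -0.164 6885
side tray [0.1016 0.074 ] yaw 0.13 6915
```

View pics/side_a.png

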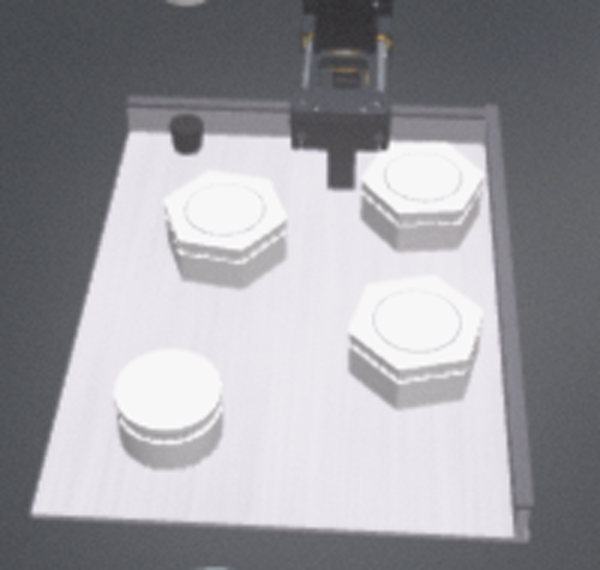

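View pics/top_a.png

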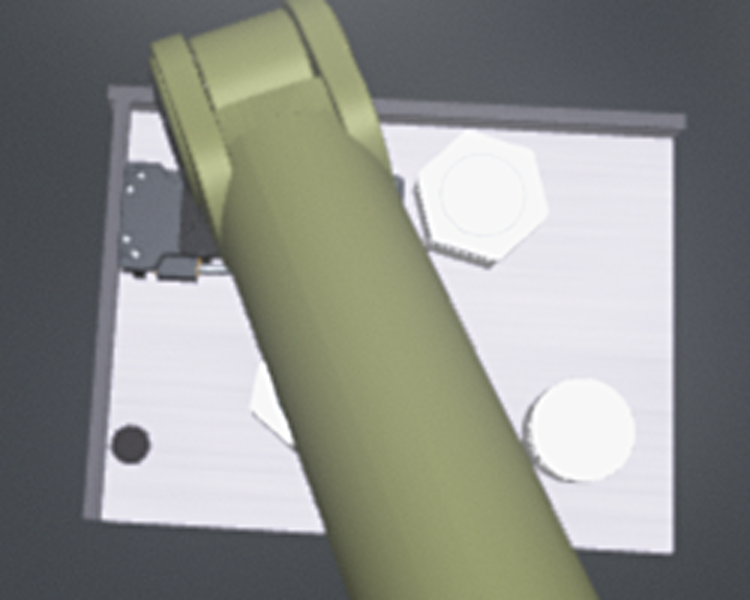

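```bash
python3 -c "
from h import *
im=ctrl.get_image('side')
i=im['pixels'][225:255,325:355];cv2.imwrite('pics/tip_a.png',cv2.resize(i,None,fx=18,fy=18,interpolation=cv2.INTER_NEAREST))
for px in([334.3,247.3],[342.8,247.3]): print(ray(im,px,.0733), w2t(ray(im,px,.0733)))
W=world(im)
for v in range(236,250,2): print(v,[tuple(W[v,u].round(3)) for u in (336,339,342)])
s=ctrl.get_state();R=Ro.from_rotvec(s['tool_rot']);print(s['position']+R.apply([0,0,.182]),s['position']+R.apply([0,.0524,.182]))
"
```

```text
[[ 0.57796701 -0.00881234]] [[0.02411947 0.02489694]]
[[ 0.59857229 -0.00896256]] [[0.04468671 0.02615744]]
236 [(np.float64(0.581), np.float64(-0.012), np.float64(0.11)), (np.float64(0.588), np.float64(-0.015), np.float64(0.113)), (np.float64(0.596), np.float64(-0.013), np.float64(0.111))]
238 [(np.float64(0.581), np.float64(-0.014), np.float64(0.106)), (np.float64(0.588), np.float64(-0.014), np.float64(0.106)), (np.float64(0.596), np.float64(-0.011), np.float64(0.104))]
240 [(np.float64(0.582), np.float64(-0.013), np.float64(0.099)), (np.float64(0.589), np.float64(-0.011), np.float64(0.097)), (np.float64(0.596), np.float64(-0.018), np.float64(0.103))]
242 [(np.float64(0.582), np.float64(-0.01), np.float64(0.091)), (np.float64(0.589), np.float64(-0.012), np.float64(0.092)), (np.float64(0.596), np.float64(-0.015), np.float64(0.095))]
244 [(np.float64(0.582), np.float64(-0.011), np.float64(0.085)), (np.float64(0.589), np.float64(-0.007), np.float64(0.082)), (np.float64(0.596), np.float64(-0.012), np.float64(0.086))]
246 [(np.float64(0.582), np.float64(-0.009), np.float64(0.078)), (np.float64(0.589), np.float64(-0.009), np.float64(0.078)), (np.float64(0.596), np.float64(-0.011), np.float64(0.079))]
248 [(np.float64(0.586), np.float64(0.07), np.float64(0.007)), (np.float64(0.593), np.float64(0.069), np.float64(0.008)), (np.float64(0.602), np.float64(0.076), np.float64(0.002))]
[0.5904918  0.03686975 0.07500611] [ 0.58670354 -0.01539232  0.0752983 ]
```

View pics/tip_a.png

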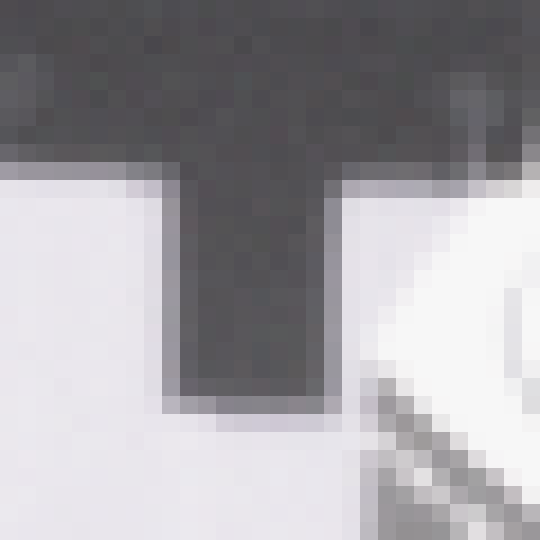

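Request:
play_rows(targets="-0.1 0 2 0.006 -0.009 0 0.72;0 0 2 0 0 0 0.72;0 0 1.6 0 0 0 0.72;0 0 0 0 0 0 0.72")

```text
time: 3.58
position: [0.5883, 0.0375, 0.1989]
tool_rot: [-3.139, 0.115, -0.009]
ft_force: [-0.5, 0.2, 0.2]
grip_width: 0.859
```

```bash
python3 -c "
from h import *
go(.06,.0746,.018)
"
```

```text
t 3.58 tip tray [0.0323 0.0718] z 0.0169 F [-0.5  0.2  0.2] w 74.7
shift cm (tool) [ 2.88 -0.3  -0.1 ] turn [-0.    -0.006 -0.005]
```

Request:
play_rows(targets="1.2 0 0 0 0 0 0.72;1.2 0 0 0 0 0 0.72;0.4 0 0 0 0 0 0.72;0.3 0 0 0 0 0 0.72")

```text
time: 4.08
position: [0.6221, 0.0355, 0.1999]
tool_rot: [-3.139, 0.115, -0.011]
ft_force: [-0.5, -0.1, 0.0]
grip_width: 0.859
```

Request:
play_rows(targets="0.3 0 0 0 0 0 0.72;0.2 0 0 0 0 0 0.72")

```text
time: 4.32
position: [0.6259, 0.0356, 0.1996]
tool_rot: [-3.139, 0.114, -0.003]
ft_force: [-7.3, 0.5, 4.5]
grip_width: 0.862
```

```bash
python3 -c "
from h import *
go(.07,.0746,.018);snap('b')
"
```

```text
t 4.33 tip tray [0.0693 0.0725] z 0.0176 F [-7.3  0.5  4.5] w 75.0
shift cm (tool) [ 0.11 -0.21 -0.04] turn [-0.    -0.002 -0.004]
top tray [-0.075  -0.1888] yaw 0.021 2520
top tray [-0.069  0.038] yaw -0.037 3675
top tray [ 0.0972 -0.1026] yaw 0.232 6148
side tray [-0.0807 -0.1775] yaw 0.171 4381
side tray [ 0.095  -0.0986] yaw 0.259 6945
side tray [-0.06    0.0216] yaw -0.165 6932
```

View pics/side_b.png

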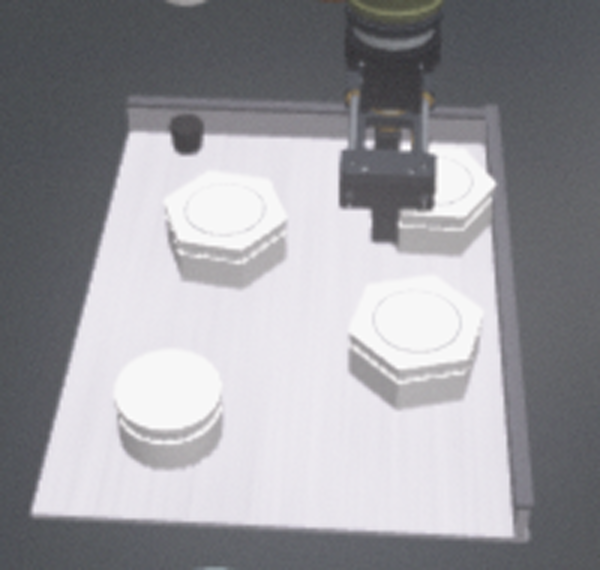

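Request:
play_rows(targets="0.2 0 0 0 0 0 0.72;0.2 0 0 0 0 0 0.72")

```text
time: 4.68
position: [0.6273, 0.0358, 0.1991]
tool_rot: [3.138, -0.113, -0.01]
ft_force: [-5.5, -0.5, 3.3]
grip_width: 0.858
```

Request:
play_rows(targets="0.3 0 0 0 0 0 0.72;0.3 0 0 0 0 0 0.72")

```text
time: 4.92
position: [0.6295, 0.036, 0.1982]
tool_rot: [3.136, -0.113, -0.03]
ft_force: [-8.9, 0.8, 4.5]
grip_width: 0.862
```

Request:
play_rows(targets="0.2 0 0 0 0 0 0.72")

```text
time: 5.05
position: [0.6301, 0.0361, 0.1979]
tool_rot: [3.135, -0.112, -0.037]
ft_force: [-4.8, 0.2, 2.9]
grip_width: 0.862
```

Request:
play_rows(targets="0.2 0 0 0 0 0 0.72;-0.8 0 0 0 0 0 0.72;-1.5 0 -1.5 0 0 0 0.72;0 0 -5 0 0 0 0.72;0 0 -2 0 0 0 0.72")

```text
time: 5.68
position: [0.6086, 0.0377, 0.2838]
tool_rot: [3.134, -0.112, -0.043]
ft_force: [0.3, 0.6, 0.3]
grip_width: 0.859
```

```bash
python3 -c "
from h import *
go(.03,-.0987,.08);snap('c')
"
```

```text
t 5.67 tip tray [0.0466 0.0723] z 0.1019 F [0.3 0.6 0.3] w 74.8
shift cm (tool) [-2.05 17.2   2.35] turn [ 0.006  0.027 -0.003]
top tray [-0.0791 -0.1831] yaw -0.05 3483
top tray [ 0.0973 -0.1039] yaw 0.197 5937
side tray [-0.0808 -0.1777] yaw -0.487 4440
side tray [ 0.095  -0.0984] yaw 0.271 6892
side tray [-0.0602  0.0217] yaw -0.164 6929
side tray [0.1099 0.0699] yaw -0.043 6983
```

View pics/side_c.png

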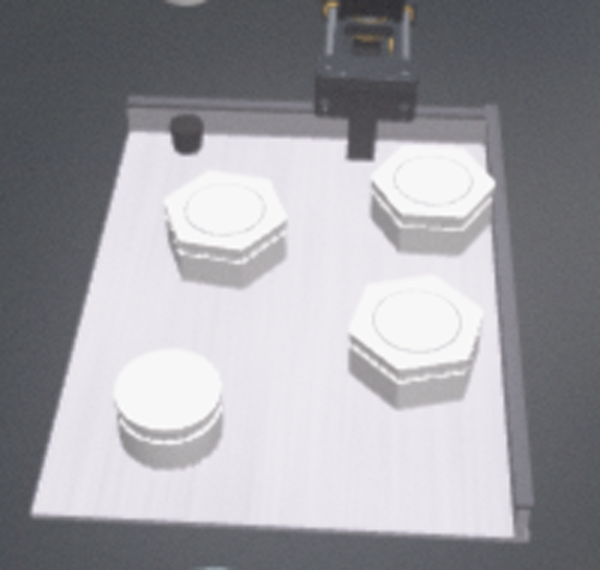

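Request:
play_rows(targets="-0.6 4.4 0 0.006 0.027 0 0.72;-0.5 4.4 0 0 0 0 0.72;-0.5 4.4 0 0 0 0 0.72;-0.5 4 2 0 0 0 0.72;0 0 0.5 0 0 0 0.72")

```text
time: 6.4
position: [0.5719, -0.1378, 0.2502]
tool_rot: [-3.139, 0.11, 0.011]
ft_force: [-0.0, 1.3, 0.2]
grip_width: 0.862
```

```bash
python3 -c "
from h import *
go(.03,-.0987,.018)
"
```

```text
t 6.4 tip tray [ 0.0256 -0.1042] z 0.0682 F [-0.   1.3  0.2] w 75.0
shift cm (tool) [ 0.35 -0.55  5.01] turn [-0.     0.007 -0.002]
```

Request:
play_rows(targets="0.3 0 2 0 0 0 0.72;0 0 2 0 0 0 0.72;0 0 1.1 0 0 0 0.72;1.2 0 0 0 0 0 0.72;0.8 0 0 0 0 0 0.72;0.4 0 0 0 0 0 0.72;0.4 0 0 0 0 0 0.72")

```text
time: 7.28
position: [0.6049, -0.1345, 0.1929]
tool_rot: [-3.136, 0.1, 0.015]
ft_force: [-0.4, 0.8, -0.4]
grip_width: 0.862
```

Request:
play_rows(targets="0.4 0 0 0 0 0 0.72;0.4 0 0 0 0 0 0.72;0.3 0 0 0 0 0 0.72")

```text
time: 7.65
position: [0.616, -0.1355, 0.1932]
tool_rot: [-3.136, 0.101, 0.018]
ft_force: [-5.5, 0.5, 2.4]
grip_width: 0.858
```

```bash
python3 -c "
from h import *
go(.07,-.0987,.018);snap('d')
"
```

```text
t 7.65 tip tray [ 0.0687 -0.0983] z 0.0112 F [-5.5  0.5  2.4] w 74.6
shift cm (tool) [-0.08 -0.02 -0.68] turn [-0.003  0.011  0.004]
top tray [-0.0842 -0.1693] yaw -0.229 3161
top tray [-0.0611  0.022 ] yaw -0.16 6740
top tray [0.1096 0.0703] yaw -0.027 6809
side tray [-0.0807 -0.1775] yaw 0.354 4415
side tray [ 0.1317 -0.1011] yaw 0.119 3231
side tray [-0.0601  0.0218] yaw -0.157 6885
```

View pics/side_d.png

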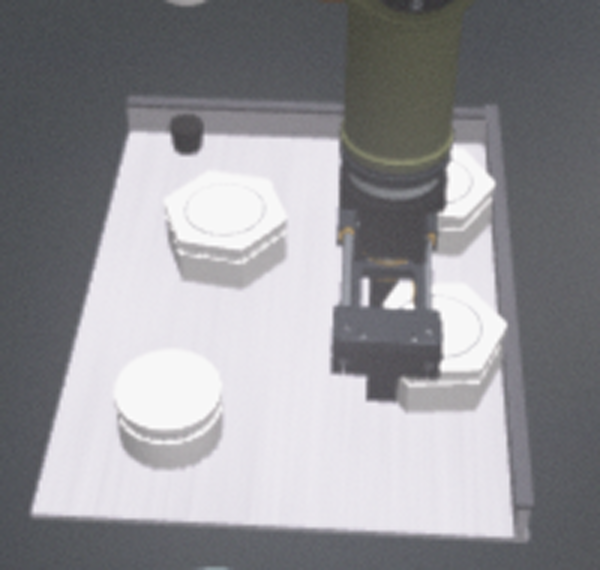

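Request:
play_rows(targets="0.3 0 -0.3 0 0.011 0 0.72;0.3 0 -0.2 0 0 0 0.72;0.3 0 0 0 0 0 0.72")

```text
time: 8.12
position: [0.6181, -0.1356, 0.193]
tool_rot: [-3.135, 0.101, 0.037]
ft_force: [-8.1, 0.7, 4.4]
grip_width: 0.86
```

Request:
play_rows(targets="-0.8 0 0 0 0 0 0.72;-1.5 0 -2 0 0 0 0.72;0 0 -5 0 0 0 0.72")

```text
time: 8.5
position: [0.5944, -0.1347, 0.2608]
tool_rot: [-3.133, 0.101, 0.042]
ft_force: [0.0, -1.1, 0.4]
grip_width: 0.853
```

```bash
python3 -c "
from h import *
go(-.125,.018,.08);snap('e')
"
```

```text
t 8.5 tip tray [ 0.0442 -0.0985] z 0.0789 F [ 0.  -1.1  0.4] w 74.2
shift cm (tool) [-17.36 -11.83   0.42] turn [-0.006  0.027  0.004]
top tray [-0.0836 -0.1694] yaw -0.32 3182
top tray [-0.061  0.022] yaw -0.161 6719
top tray [0.1098 0.0704] yaw -0.025 6795
side tray [-0.0807 -0.1774] yaw 0.465 4409
side tray [ 0.1111 -0.1043] yaw 0.203 6689
side tray [-0.0604  0.0217] yaw -0.179 6901
side tray [0.1229 0.0688] yaw -0.066 4681
```

Request:
play_rows(targets="-4.2 -2.9 0 0 0.027 0 0.72;-4.2 -2.9 0 0 0 0 0.72;-4.2 -2.9 0 0 0 0 0.72;-4.2 -2.9 0 0 0 0 0.72;0 0 0 0 0 0 0.72")

```text
time: 9.22
position: [0.4356, -0.005, 0.2668]
tool_rot: [3.139, -0.104, 0.048]
ft_force: [-0.3, 0.4, 0.9]
grip_width: 0.858
```

```bash
python3 -c "
from h import *
go(-.125,.022,.018)
"
```

```text
t 9.22 tip tray [-0.1126  0.019 ] z 0.0849 F [-0.3  0.4  0.9] w 74.7
shift cm (tool) [-0.89 -0.31  6.66] turn [-0.    -0.03   0.002]
```

Request:
play_rows(targets="-0.9 -0.3 0 0 -0.03 0 0.72;0 0 2.5 0 0 0 0.72;0 0 2.5 0 0 0 0.72;0 0 1.6 0 0 0 0.72;0 0 0 0 0 0 0.72")

```text
time: 9.85
position: [0.4293, -0.0032, 0.2002]
tool_rot: [-3.139, 0.11, -0.005]
ft_force: [0.1, -0.5, 0.8]
grip_width: 0.858
```

```bash
python3 -c "
from h import *
go(-.05,.022,.018);snap('f')
"
```

```text
t 9.85 tip tray [-0.124   0.0203] z 0.0182 F [ 0.1 -0.5  0.8] w 74.7
shift cm (tool) [ 7.46 -0.18  0.04] turn [-0.    -0.003 -0.002]
top tray [-0.0818 -0.1775] yaw -0.404 4301
top tray [ 0.1101 -0.1035] yaw 0.1 6864
top tray [0.1096 0.0705] yaw -0.023 6823
side tray [-0.0807 -0.1775] yaw 0.01 4417
side tray [ 0.1101 -0.1029] yaw 0.094 7003
side tray [-0.0563  0.0218] yaw -0.157 6253
side tray [0.1099 0.0699] yaw -0.039 6994
```

View pics/side_f.png

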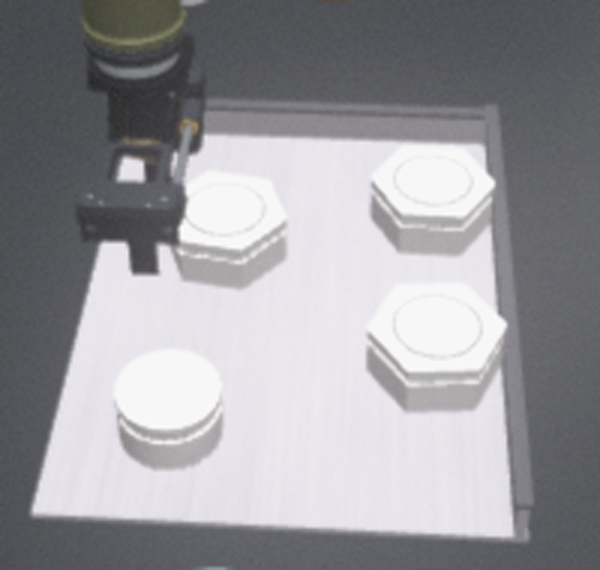

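Request:
play_rows(targets="1.2 0 0 0 0 0 0.72;0.7 0 0 0 0 0 0.72;0.7 0 0 0 0 0 0.72;0.7 0 0 0 0 0 0.72;0.7 0 0 0 0 0 0.72;0.7 0 0 0 0 0 0.72;0.7 0 0 0 0 0 0.72;0.7 0 0 0 0 0 0.72;0.7 0 0 0 0 0 0.72")

```text
time: 11.08
position: [0.5032, -0.0085, 0.2035]
tool_rot: [3.138, -0.111, 0.012]
ft_force: [-1.3, -0.1, -0.2]
grip_width: 0.86
```

```bash
python3 -c "
from h import *
go(-.052,.022,.018)
"
```

```text
t 11.07 tip tray [-0.0491  0.0198] z 0.0215 F [-1.3 -0.1 -0.2] w 74.8
shift cm (tool) [-0.15 -0.19  0.35] turn [ 0.001 -0.008 -0.002]
```

Request:
play_rows(targets="-1 0 0 0 0 0 0.72;-1 0 -2 0 0 0 0.72;0 0 -5 0 0 0 0.72;0 0 -1 0 0 0 0.72")

```text
time: 11.58
position: [0.4804, -0.0065, 0.284]
tool_rot: [3.139, -0.11, 0.008]
ft_force: [0.4, -0.2, -0.2]
grip_width: 0.86
```

```bash
python3 -c "
from h import *
print(ctrl.get_state()['joint_positions'])
go(.108,-.18,.10,np.pi/2);go(.108,-.18,.1,-np.pi/2);snap('g')
"
```

```text
[ 0.66922768  0.10718723 -0.73923975  1.98699573  0.08346816  1.07178397
 -1.74759109]
t 11.57 tip tray [-0.0724  0.0205] z 0.102 F [ 0.4 -0.2 -0.2] w 74.9
shift cm (tool) [18.16 20.03  0.3 ] turn [ 0.004 -0.004 -1.572]
t 11.57 tip tray [-0.0724  0.0205] z 0.102 F [ 0.4 -0.2 -0.2] w 74.9
shift cm (tool) [18.16 20.03  0.3 ] turn [-0.004 -0.004  1.569]
top tray [-0.0818 -0.1776] yaw -0.464 4288
top tray [ 0.1112 -0.1047] yaw 0.066 6635
top tray [0.1102 0.0705] yaw -0.042 6740
side tray [-0.0807 -0.1775] yaw -0.255 4405
side tray [ 0.1101 -0.103 ] yaw 0.074 7012
side tray [-0.0079  0.0185] yaw -0.265 6930
side tray [0.1099 0.0699] yaw -0.038 6987
```

Request:
play_rows(targets="3.6 4 0 0 0 0 -0.31;3.6 4 0 0 0 0 -0.31;3.6 4 0 0 0 0 -0.31;3.6 4 0 0 0 0 -0.31;3.6 4 0 0 0 0 -0.31;0 0 0 0 0 -0.175 -0.31;0 0 0 0 0 -0.175 -0.31;0 0 0 0 0 -0.175 -0.31;0 0 0 0 0 -0.175 -0.31;0 0 0 0 0 -0.175 -0.31;0 0 0 0 0 -0.175 -0.31;0 0 0 0 0 -0.175 -0.31;0 0 0 0 0 -0.175 -0.31;0 0 0 0 0 -0.175 -0.31;0 0 0 0 0 0 -0.31")

```text
time: 13.55
position: [0.6403, -0.2215, 0.2456]
tool_rot: [-2.204, -2.184, 0.031]
ft_force: [0.4, 0.6, 0.4]
grip_width: 0.346
```

```bash
python3 -c "
from h import *
go(.108,-.175,.07,np.pi/2)
"
```

```text
t 13.55 tip tray [ 0.0931 -0.1812] z 0.0638 F [0.4 0.6 0.4] w 30.1
shift cm (tool) [ 0.77  0.74 -0.66] turn [-0.042 -0.012  0.06 ]
```

Request:
play_rows(targets="0.7 0.7 0 -0.042 -0.012 0.06 -0.31;0 0 0 0 0 0 -0.31")

```text
time: 13.8
position: [0.6466, -0.2142, 0.2426]
tool_rot: [-2.302, -2.134, 0.002]
ft_force: [-0.1, 0.8, -0.2]
grip_width: 0.342
```

```bash
python3 -c "
from h import *
go(.108,-.175,.018,np.pi/2)
"
```

```text
t 13.8 tip tray [ 0.1061 -0.1751] z 0.0606 F [-0.1  0.8 -0.2] w 29.7
shift cm (tool) [0.02 0.15 4.26] turn [-0.003 -0.001 -0.007]
```

Request:
play_rows(targets="0 0.1 2 0 0 0 -0.31;0 0 2 0 0 0 -0.31;0 0 0.3 0 0 0 -0.31;0 0 0 0 0 0 -0.31")

```text
time: 14.3
position: [0.646, -0.2151, 0.1938]
tool_rot: [-2.301, -2.129, 0.008]
ft_force: [0.6, 0.1, 0.2]
grip_width: 0.348
```

```bash
python3 -c "
from h import *
go(.108,-.01,.018,np.pi/2);snap('h')
"
```

```text
t 14.3 tip tray [ 0.1046 -0.176 ] z 0.0118 F [0.6 0.1 0.2] w 30.3
shift cm (tool) [16.62  0.03 -0.6 ] turn [-0.009 -0.001 -0.009]
top tray [-0.0817 -0.1776] yaw -0.36 4286
top tray [-0.0086  0.0195] yaw -0.255 6774
top tray [ 0.1102 -0.1034] yaw 0.09 6834
top tray [0.1096 0.0703] yaw -0.022 6817
side tray [-0.0809 -0.1774] yaw -0.044 4392
side tray [-0.008  0.019] yaw -0.264 6868
```

View pics/side_h.png

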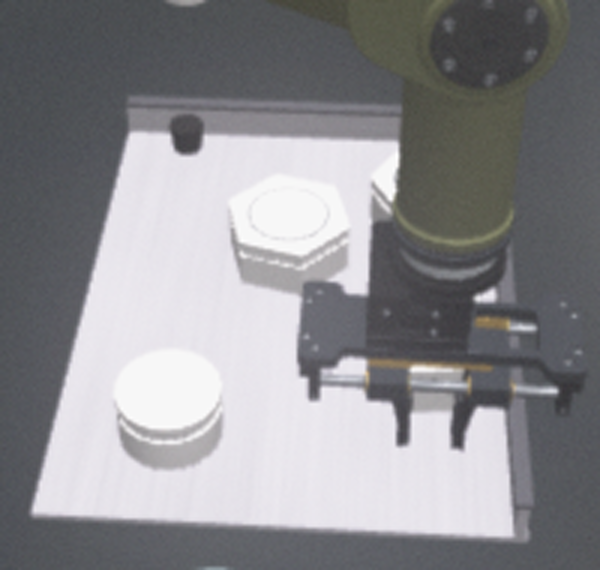

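Request:
play_rows(targets="0 0 -0.5 0 0 0 -0.31;1 0 0 0 0 0 -0.31;0.6 0 0 0 0 0 -0.31;0.6 0 0 0 0 0 -0.31;0.6 0 0 0 0 0 -0.31;0.6 0 0 0 0 0 -0.31;0.6 0 0 0 0 0 -0.31")

```text
time: 15.28
position: [0.6499, -0.1732, 0.2018]
tool_rot: [-2.304, -2.131, 0.008]
ft_force: [-0.5, -0.9, 1.1]
grip_width: 0.346
```

```bash
python3 -c "
from h import *
go(.108,-.01,.018,np.pi/2);snap('i')
"
```

```text
t 15.28 tip tray [ 0.1061 -0.1345] z 0.0198 F [-0.5 -0.9  1.1] w 30.1
shift cm (tool) [12.42 -0.03  0.17] turn [-0.006  0.002 -0.009]
top tray [-0.0818 -0.1776] yaw -0.442 4293
top tray [-0.0085  0.0194] yaw -0.261 6746
top tray [ 0.1105 -0.0742] yaw 0.148 5906
top tray [0.1096 0.0704] yaw -0.022 6832
side tray [-0.0808 -0.1774] yaw 0.172 4395
side tray [-0.0097  0.0208] yaw -0.252 6450
```

View pics/top_i.png

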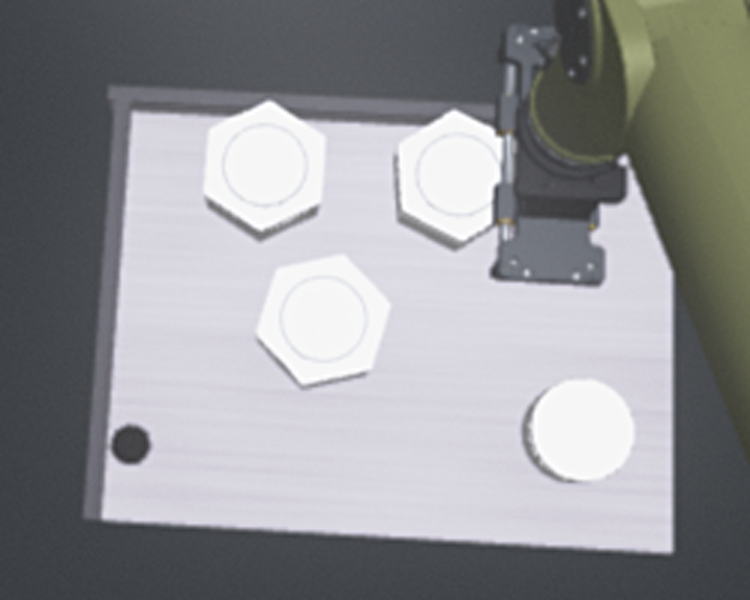

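Request:
play_rows(targets="0.6 0 0 0 0 0 -0.31;0.6 0 0 0 0 0 -0.31;0.6 0 0 0 0 0 -0.31;0.6 0 0 0 0 0 -0.31;0.6 0 0 0 0 0 -0.31;0.6 0 0 0 0 0 -0.31;0.6 0 0 0 0 0 -0.31;0.6 0 0 0 0 0 -0.31;0.6 0 0 0 0 0 -0.31;0.6 0 0 0 0 0 -0.31")

```text
time: 16.62
position: [0.6545, -0.1097, 0.2016]
tool_rot: [-2.304, -2.131, 0.01]
ft_force: [-1.4, -2.0, 2.1]
grip_width: 0.347
```

```bash
python3 -c "
from h import *
go(.108,-.01,.018,np.pi/2);snap('j')
"
```

```text
t 16.62 tip tray [ 0.106  -0.0709] z 0.0196 F [-1.4 -2.   2.1] w 30.2
shift cm (tool) [6.05 0.01 0.15] turn [-0.007  0.002 -0.009]
top tray [-0.0818 -0.1776] yaw 0.298 4290
top tray [-0.0086  0.0194] yaw -0.257 6761
top tray [0.1094 0.0369] yaw -0.035 12469
side tray [-0.0806 -0.1776] yaw 0.318 4416
side tray [-0.0195  0.0188] yaw -0.045 4907
```

View pics/top_j.png

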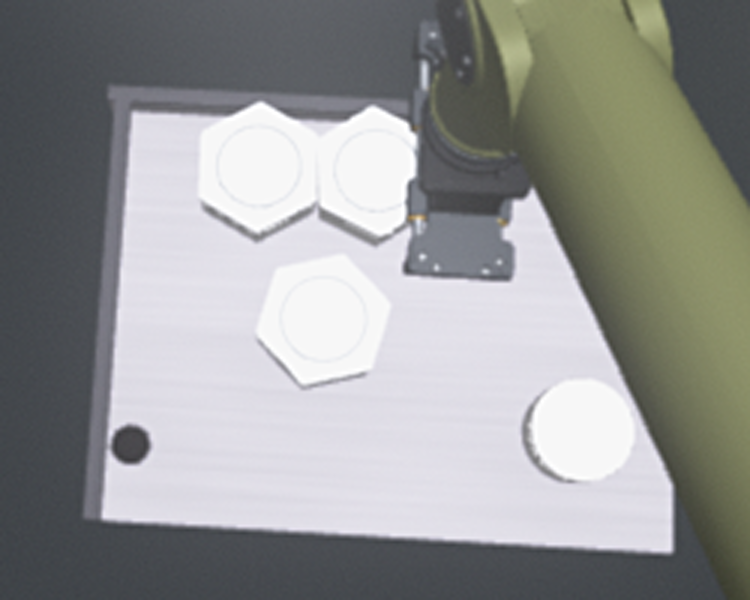

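Request:
play_rows(targets="0.6 0 0 0 0 0 -0.31;0.6 0 0 0 0 0 -0.31;0.6 0 0 0 0 0 -0.31;0.6 0 0 0 0 0 -0.31;0.6 0 0 0 0 0 -0.31;0.6 0 0 0 0 0 -0.31;0.5 0 0 0 0 0 -0.31")

```text
time: 17.6
position: [0.658, -0.0659, 0.2016]
tool_rot: [-2.303, -2.131, 0.008]
ft_force: [-1.0, -1.8, 0.2]
grip_width: 0.345
```

```bash
python3 -c "
from h import *
go(.108,-.01,.018,np.pi/2);snap('k')
"
```

```text
t 17.6 tip tray [ 0.1068 -0.0268] z 0.0196 F [-1.  -1.8  0.2] w 30.0
shift cm (tool) [ 1.66 -0.01  0.15] turn [-0.006  0.002 -0.009]
top tray [-0.0885 -0.1652] yaw -0.014 2344
top tray [-0.0093  0.0198] yaw -0.23 6650
top tray [0.1073 0.0813] yaw 0.034 12384
side tray [-0.0809 -0.1776] yaw -0.49 4414
side tray [-0.0168  0.0169] yaw 0.095 5354
```

View pics/top_k.png

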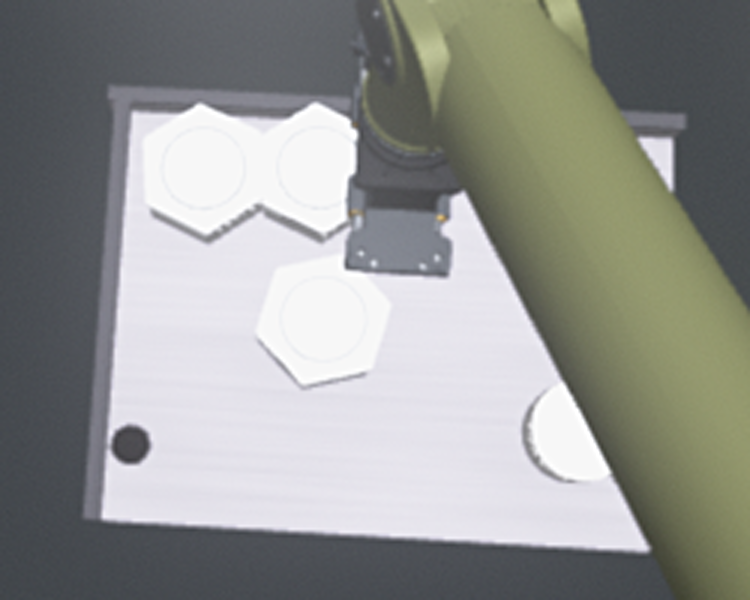

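Request:
play_rows(targets="0.5 0 0 0 0 0 -0.31;0.4 0 0 0 0 0 -0.31")

```text
time: 17.95
position: [0.6588, -0.0564, 0.2015]
tool_rot: [-2.303, -2.131, 0.008]
ft_force: [-1.5, -2.3, 0.4]
grip_width: 0.343
```

Request:
play_rows(targets="0.4 0 0 0 0 0 -0.31;0.3 0 0 0 0 0 -0.31")

```text
time: 18.2
position: [0.6593, -0.0493, 0.2015]
tool_rot: [-2.304, -2.131, 0.009]
ft_force: [-2.2, -5.6, 0.4]
grip_width: 0.346
```

Request:
play_rows(targets="0.3 0 0 0 0 0 -0.31")

```text
time: 18.32
position: [0.6594, -0.0483, 0.2014]
tool_rot: [-2.306, -2.132, 0.015]
ft_force: [-3.5, -8.8, 3.2]
grip_width: 0.346
```

Request:
play_rows(targets="0.3 0 0 0 0 0 -0.31")

```text
time: 18.45
position: [0.6596, -0.0477, 0.2015]
tool_rot: [2.308, 2.129, -0.021]
ft_force: [-3.2, -6.4, 2.8]
grip_width: 0.345
```

```bash
python3 -c "
from h import *
go(.108,-.01,.018,np.pi/2);snap('l')
"
```

```text
t 18.45 tip tray [ 0.1068 -0.0103] z 0.0195 F [-3.2 -6.4  2.8] w 30.0
shift cm (tool) [-0.17 -0.02  0.15] turn [-0.008  0.011 -0.012]
top tray [-0.0104  0.0198] yaw -0.288 6467
top tray [0.1071 0.0991] yaw 0.043 12214
side tray [-0.0811 -0.1774] yaw -0.078 4389
side tray [-0.0128  0.0163] yaw -0.258 5930
```

View pics/top_l.png

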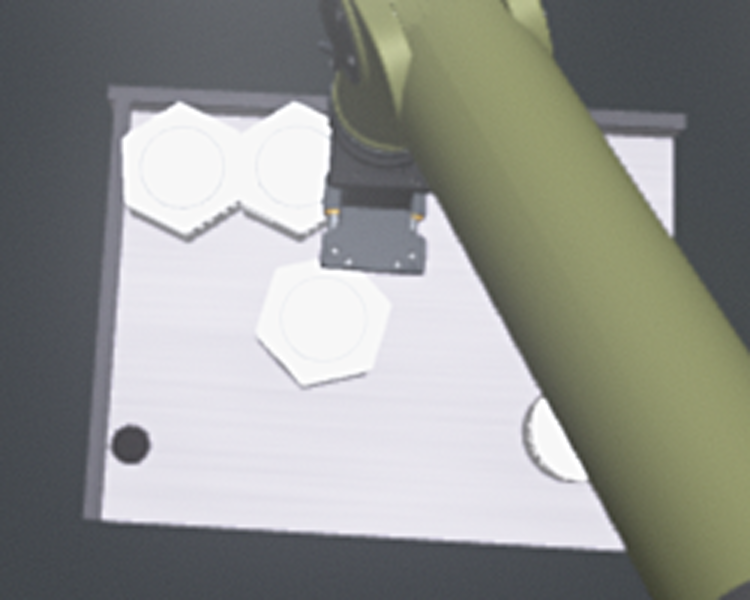

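Request:
play_rows(targets="0.3 0 0 0 0 0 -0.31;0.3 0 0 0 0 0 -0.31")

```text
time: 18.8
position: [0.6599, -0.0465, 0.2015]
tool_rot: [2.308, 2.122, -0.032]
ft_force: [-2.7, -5.9, 3.1]
grip_width: 0.344
```

Request:
play_rows(targets="-0.8 0 0 0 0 0 -0.31;-2 0 -1 0 0 0 -0.31;0 0 -4.5 0 0 0 -0.31;-5 0 -1 0 0 0 -0.31;-4 0 0 0 0 0 -0.31;0 0 0 0 0 0 -0.31")

```text
time: 19.55
position: [0.6515, -0.1688, 0.2742]
tool_rot: [2.307, 2.12, -0.019]
ft_force: [0.1, 0.9, -0.2]
grip_width: 0.342
```

```bash
python3 -c "
from h import *
go(-.008,-.05,.09,np.pi/2);snap('m')
"
```

```text
t 19.55 tip tray [ 0.108  -0.1324] z 0.0922 F [ 0.1  0.9 -0.2] w 29.7
shift cm (tool) [  7.79 -11.77   0.13] turn [-0.002  0.015 -0.016]
top tray [-0.0817 -0.1776] yaw 0.487 4288
top tray [-0.0086  0.0195] yaw -0.253 6767
top tray [0.1072 0.0895] yaw 0.042 13754
side tray [-0.0807 -0.1773] yaw -0.451 4392
side tray [-0.0196  0.017 ] yaw 0.097 4874
```

View pics/top_m.png

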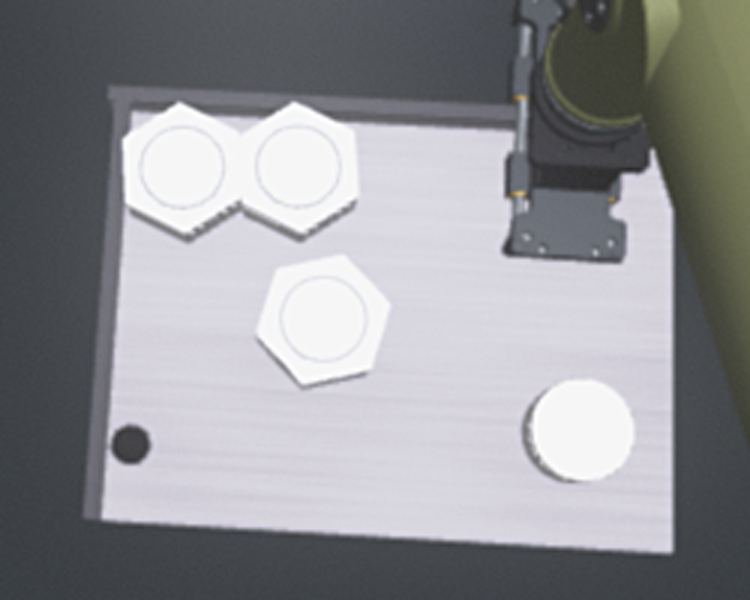

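Request:
play_rows(targets="2.4 -3.8 0 0 0.015 -0.016 -0.77;2.4 -3.8 0 0 0 0 -0.77;2.4 -3.8 0 0 0 0 -0.77;0 0 0 0 0 0 -0.77;0 0 0 0 0 0 -0.77")

```text
time: 20.27
position: [0.54, -0.0739, 0.2741]
tool_rot: [-2.272, -2.16, -0.008]
ft_force: [-0.7, -0.8, -0.4]
grip_width: 0.119
```

```bash
python3 -c "
from h import *
go(-.005,-.055,.018,np.pi/2)
"
```

```text
t 20.27 tip tray [-0.0096 -0.0412] z 0.0921 F [-0.7 -0.8 -0.4] w 10.4
shift cm (tool) [-1.3   0.42  7.4 ] turn [-0.001 -0.008  0.018]
```

Request:
play_rows(targets="-1.3 0.4 0 0 -0.008 0.018 -0.77;0 0 3 0 0 0 -0.77;0 0 3 0 0 0 -0.77;0 0 1.2 0 0 0 -0.77;0 0 0 0 0 0 -0.77")

```text
time: 20.9
position: [0.5482, -0.0925, 0.2009]
tool_rot: [2.303, 2.134, 0.003]
ft_force: [1.2, -0.1, 0.5]
grip_width: 0.115
```

```bash
python3 -c "
from h import *
go(-.005,.0355,.018,np.pi/2);snap('n')
"
```

```text
t 20.9 tip tray [ 0.0007 -0.0607] z 0.0189 F [ 1.2 -0.1  0.5] w 10.0
shift cm (tool) [ 9.61 -0.59  0.08] turn [ 0.003  0.    -0.008]
top tray [-0.0087  0.0194] yaw -0.257 6777
top tray [0.1073 0.0894] yaw 0.035 13732
side tray [-0.0808 -0.1775] yaw -0.344 4412
side tray [0.1126 0.1012] yaw -0.321 11051
```

View pics/side_n.png

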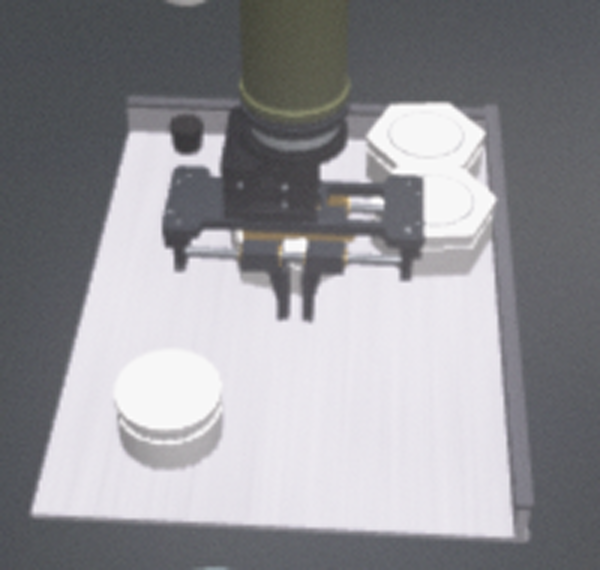

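Request:
play_rows(targets="0.8 -0.6 0 0 0 0 -0.77;0.6 0 0 0 0 0 -0.77;0.6 0 0 0 0 0 -0.77;0.6 0 0 0 0 0 -0.77;0.6 0 0 0 0 0 -0.77;0.6 0 0 0 0 0 -0.77;0.6 0 0 0 0 0 -0.77")

```text
time: 21.88
position: [0.5468, -0.0453, 0.2046]
tool_rot: [2.298, 2.129, 0.007]
ft_force: [-1.1, -1.2, 0.3]
grip_width: 0.116
```

```bash
python3 -c "
from h import *
go(-.005,.0355,.018,np.pi/2);snap('o')
"
```

```text
t 21.88 tip tray [-0.0028 -0.0142] z 0.0226 F [-1.1 -1.2  0.3] w 10.1
shift cm (tool) [ 4.91 -0.09  0.44] turn [ 0.01   0.003 -0.008]
top tray [-0.0131  0.0493] yaw -0.352 5386
top tray [0.1079 0.0981] yaw -0.049 12238
side tray [-0.0808 -0.1774] yaw -0.33 4403
side tray [0.1166 0.0923] yaw 0.504 10080
```

View pics/top_o.png

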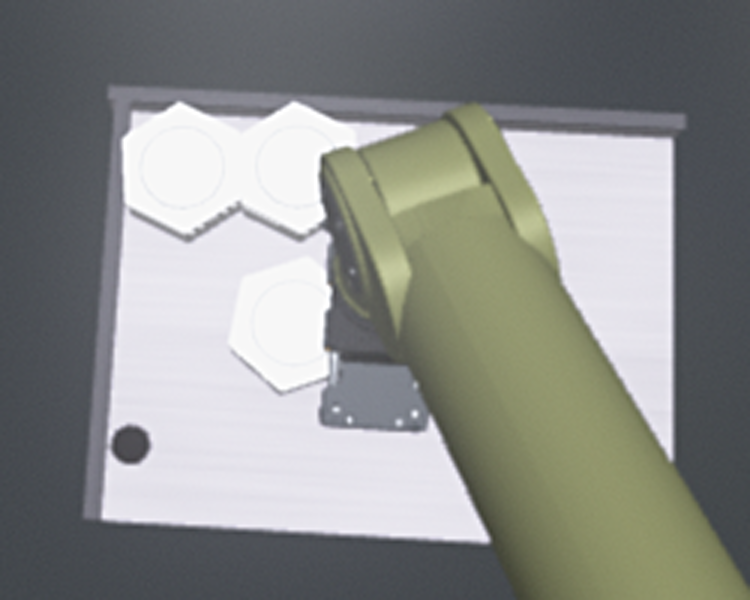

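Request:
play_rows(targets="0.6 0 0.2 0 0 0 -0.77;0.6 0 0.2 0 0 0 -0.77;0.6 0 0 0 0 0 -0.77;0.6 0 0 0 0 0 -0.77;0.6 0 0 0 0 0 -0.77")

```text
time: 22.6
position: [0.5491, -0.0135, 0.2001]
tool_rot: [2.298, 2.129, 0.006]
ft_force: [0.7, -1.3, 0.5]
grip_width: 0.115
```

```bash
python3 -c "
from h import *
go(-.005,.0355,.018,np.pi/2);snap('p')
"
```

```text
t 22.6 tip tray [-0.0027  0.0177] z 0.0181 F [ 0.7 -1.3  0.5] w 10.0
shift cm (tool) [ 1.72 -0.08  0.  ] turn [ 0.009  0.003 -0.008]
top tray [-0.0163  0.0814] yaw -0.388 5119
top tray [0.1108 0.1164] yaw -0.159 9026
side tray [-0.0808 -0.1776] yaw 0.325 4414
side tray [0.1171 0.0816] yaw 0.51 10110
```

View pics/top_p.png

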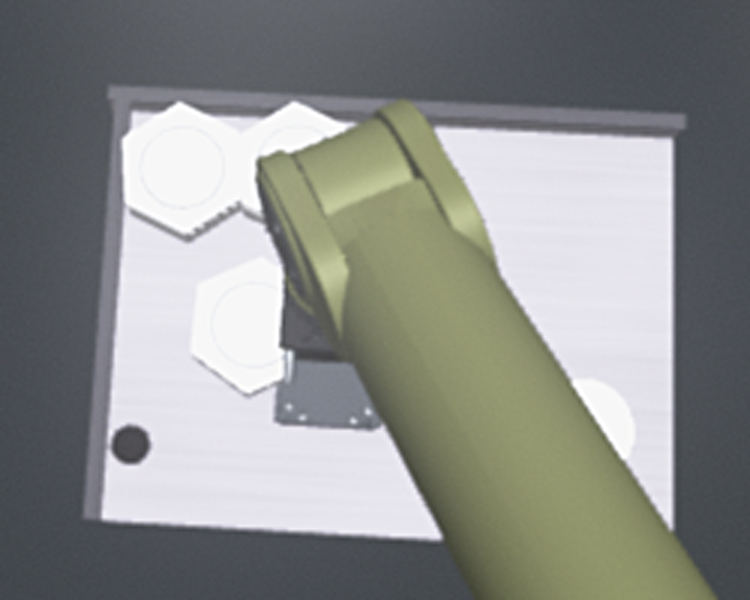

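Request:
play_rows(targets="0.6 0 0 0 0 0 -0.77;0.5 0 0 0 0 0 -0.77;0.3 0 0 0 0 0 -0.77")

```text
time: 23.08
position: [0.5502, 0.0017, 0.2001]
tool_rot: [2.297, 2.13, 0.007]
ft_force: [0.1, -1.4, 0.1]
grip_width: 0.115
```

```bash
python3 -c "
from h import *
go(-.005,.0355,.018,np.pi/2)
"
```

```text
t 23.07 tip tray [-0.0027  0.033 ] z 0.0181 F [ 0.1 -1.4  0.1] w 10.0
shift cm (tool) [ 0.2  -0.07  0.01] turn [ 0.009  0.003 -0.007]
```

Back off, rise, and look.

Request:
play_rows(targets="0.2 0 0 0 0 0 -0.77;-1 0 0 0 0 0 -0.77;-2 0 -1 0 0 0 -0.77;0 0 -5 0 0 0 -0.77;-5 0 -2 0 0 0 0.4;-5 0 0 0 0 0 0.4;0 0 0 0 0 0 0.4")

```text
time: 23.95
position: [0.5392, -0.1325, 0.2827]
tool_rot: [2.298, 2.129, 0.006]
ft_force: [0.6, -0.1, 0.8]
grip_width: 0.376
```

```bash
python3 -c "
from h import *
go(-.09,.09,.10,np.pi/2);snap('q')
"
```

```text
t 23.95 tip tray [-0.0044 -0.1018] z 0.1007 F [ 0.6 -0.1  0.8] w 32.7
shift cm (tool) [19.05 -8.54 -0.07] turn [ 0.009  0.003 -0.007]
top tray [-0.017   0.0894] yaw -0.032 6738
top tray [0.1073 0.0894] yaw 0.05 13726
side tray [-0.0808 -0.1775] yaw 0.448 4417
side tray [0.1216 0.0858] yaw 0.187 8657
```

View pics/top_q.png

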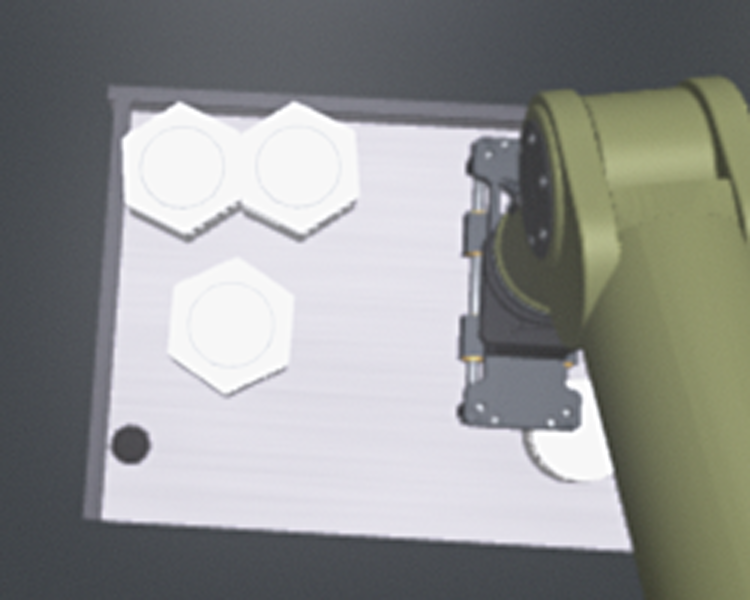

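Request:
play_rows(targets="0 0 -3 0 0 0 0.72;4.7 -1.7 0 0 0 0 0.72;4.7 -1.7 0 0 0 0 0.72;4.7 -1.7 0 0 0 0 0.72;4.7 -1.7 0 0 0 0 0.72;0 0 0 0 0 0.175 0.72;0 0 0 0 0 0.175 0.72;0 0 0 0 0 0.175 0.72;0 0 0 0 0 0.175 0.72;0 0 0 0 0 0.175 0.72;0 0 0 0 0 0.175 0.72;0 0 0 0 0 0.175 0.72;0 0 0 0 0 0.175 0.72;0 0 0 0 0 0.175 0.72;0 0 0 0 0 0 0.72")

```text
time: 25.92
position: [0.4724, 0.0977, 0.3094]
tool_rot: [-3.133, 0.12, -0.003]
ft_force: [0.8, -0.4, -0.4]
grip_width: 0.857
```

```bash
python3 -c "
from h import *
go(-.075,.09,.08);print(ctrl.get_state()['joint_positions'])
"
```

```text
t 25.93 tip tray [-0.0882  0.1251] z 0.1274 F [ 0.8 -0.4 -0.4] w 74.5
shift cm (tool) [1.37 3.41 4.72] turn [-0.006 -0.002 -0.008]
[ 0.7089966   0.11352769 -1.00339316  1.94931165  0.10039911  1.1289957
 -1.98141603]
```

Request:
play_rows(targets="1.2 3.2 2.3 0 0 -0.008 0.72;0 0 2.4 0 0 0 0.72;0 0 0 0 0 0 0.72")

```text
time: 26.3
position: [0.4815, 0.0678, 0.2614]
tool_rot: [-3.134, 0.08, -0.005]
ft_force: [-0.6, 0.1, -0.0]
grip_width: 0.858
```

```bash
python3 -c "
from h import *
go(-.075,.091,.018);snap('r')
"
```

```text
t 26.3 tip tray [-0.0769  0.0959] z 0.0794 F [-0.6  0.1 -0. ] w 74.7
shift cm (tool) [0.21 0.42 6.14] turn [-0.007 -0.003  0.017]
top tray [-0.0817 -0.1776] yaw 0.47 4286
top tray [0.1078 0.0895] yaw 0.074 13549
side tray [-0.0809 -0.1774] yaw 0.209 4400
side tray [-0.0164  0.0888] yaw -0.046 6938
side tray [0.1073 0.0892] yaw 0.131 13899
```

View pics/side_r.png

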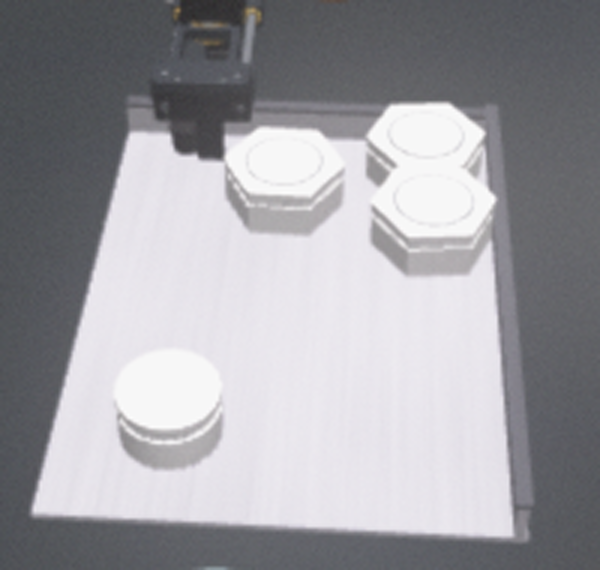

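Request:
play_rows(targets="0.6 0.4 0 0 0 0.017 0.72;0 0 2.5 0 0 0 0.72;0 0 2.5 0 0 0 0.72;0 0 1 0 0 0 0.72;0 0 0 0 0 0 0.72")

```text
time: 27.02
position: [0.4932, 0.0639, 0.2068]
tool_rot: [-3.135, 0.109, -0.026]
ft_force: [0.2, 0.4, -0.1]
grip_width: 0.861
```

```bash
python3 -c "
from h import *
go(-.01,.091,.018)
"
```

```text
t 27.02 tip tray [-0.0624  0.0925] z 0.0248 F [ 0.2  0.4 -0.1] w 74.9
shift cm (tool) [5.53 0.06 0.77] turn [-0.005 -0.017 -0.001]
```

Request:
play_rows(targets="0.6 0 0.3 0 -0.017 0 0.72;0.6 0 0.2 0 0 0 0.72;0.6 0 0 0 0 0 0.72;0.6 0 0 0 0 0 0.72;0.6 0 0 0 0 0 0.72")

```text
time: 27.65
position: [0.5261, 0.0616, 0.2037]
tool_rot: [-3.135, 0.11, -0.002]
ft_force: [-0.4, -0.0, -0.6]
grip_width: 0.855
```

```bash
python3 -c "
from h import *
go(-.01,.091,.018);snap('s')
"
```

```text
t 27.65 tip tray [-0.0322  0.0924] z 0.0217 F [-0.4 -0.  -0.6] w 74.4
shift cm (tool) [2.25 0.06 0.37] turn [-0.005 -0.001 -0.002]
top tray [-0.0817 -0.1776] yaw 0.38 4291
top tray [0.1194 0.0852] yaw 0.144 8186
side tray [-0.081  -0.1774] yaw 0.406 4389
side tray [0.0237 0.0845] yaw -0.425 4327
side tray [0.1073 0.0892] yaw 0.104 13889
```

View pics/side_s.png

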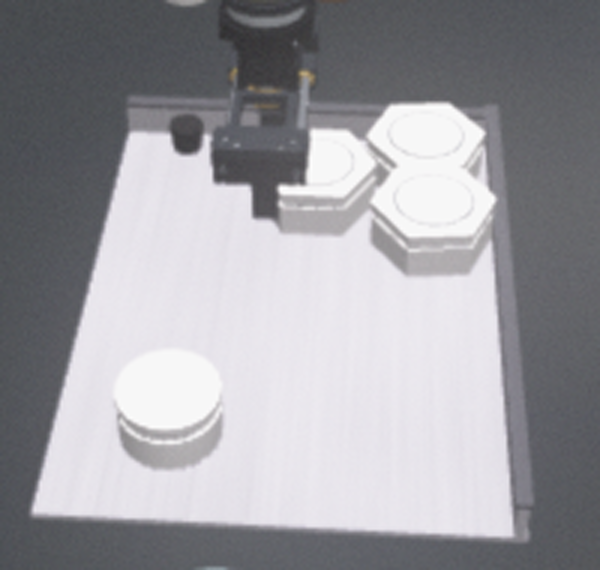

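Well aligned; on into the notch in smaller steps.

Request:
play_rows(targets="0.5 0 0.1 0 0 0 0.72;0.5 0 0.1 0 0 0 0.72")

```text
time: 28.0
position: [0.5367, 0.061, 0.2019]
tool_rot: [-3.135, 0.11, -0.003]
ft_force: [-1.6, -0.5, 1.4]
grip_width: 0.857
```

Request:
play_rows(targets="0.4 0 0 0 0 0 0.72;0.3 0 0 0 0 0 0.72")

```text
time: 28.25
position: [0.5438, 0.0604, 0.2016]
tool_rot: [-3.135, 0.11, -0.001]
ft_force: [-1.8, -0.4, 1.6]
grip_width: 0.86
```

Request:
play_rows(targets="0.3 0 0 0 0 0 0.72")

```text
time: 28.38
position: [0.5468, 0.0602, 0.2015]
tool_rot: [-3.135, 0.11, 0.0]
ft_force: [-2.4, -0.2, 0.7]
grip_width: 0.862
```

```bash
python3 -c "
from h import *
go(-.008,.091,.018);snap('t')
"
```

```text
t 28.38 tip tray [-0.0117  0.0924] z 0.0195 F [-2.4 -0.2  0.7] w 75.0
shift cm (tool) [0.37 0.06 0.15] turn [-0.004  0.    -0.002]
top tray [-0.0818 -0.1777] yaw -0.437 4280
top tray [0.1234 0.0241] yaw -0.471 2637
side tray [-0.0809 -0.1776] yaw -0.368 4417
side tray [0.0941 0.0882] yaw 0.413 18233
```

View pics/side_t.png

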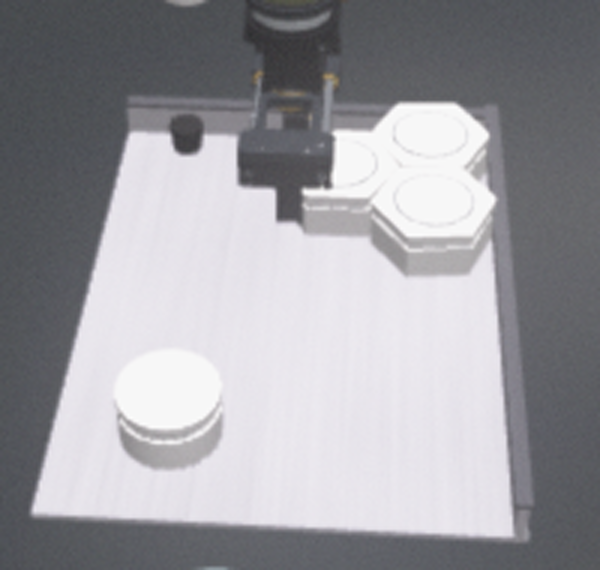

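Request:
play_rows(targets="0.2 0 0 0 0 0 0.72")

```text
time: 28.6
position: [0.5485, 0.0603, 0.2013]
tool_rot: [-3.135, 0.11, 0.002]
ft_force: [-5.4, 1.1, 2.3]
grip_width: 0.858
```

Request:
play_rows(targets="0.2 0 0 0 0 0 0.72")

```text
time: 28.72
position: [0.55, 0.0604, 0.2012]
tool_rot: [-3.135, 0.109, 0.005]
ft_force: [-5.6, 0.8, 2.6]
grip_width: 0.859
```

Request:
play_rows(targets="0.2 0 0 0 0 0 0.72")

```text
time: 28.85
position: [0.5512, 0.0605, 0.2008]
tool_rot: [-3.136, 0.108, 0.009]
ft_force: [-5.6, 0.2, 2.1]
grip_width: 0.862
```

```bash
python3 -c "
from h import *
go(-.008,.091,.018)
"
```

```text
t 28.85 tip tray [-0.0084  0.0929] z 0.0188 F [-5.6  0.2  2.1] w 75.0
shift cm (tool) [-0.06  0.12  0.08] turn [-0.004  0.006 -0.   ]
```

Request:
play_rows(targets="-1 0 0 0 0 0 0.72;-2.5 0 0 0 0 0 0.72;0 0 -4 0 0 0 0.72;0 0 -4 0 0 0 0.72;-2 5.5 0 0 0 0 0.72;-1 6 0 0 0 0 0.72;0 6 0 0 0 0 0.72;0 6 0 0 0 0 0.72;0 0 0 0 0 0 0.72")

```text
time: 29.98
position: [0.4701, -0.1764, 0.2858]
tool_rot: [3.135, -0.104, 0.026]
ft_force: [-0.2, 0.4, 0.4]
grip_width: 0.861
```

```bash
cat >> h.py <<'E'
def circ(im):
    """lid ring circles on the jar tops -> not used if faint"""
def split(im,n=3):
    W=world(im);z=W[...,2]
    roi=(W[...,0]>.38)&(W[...,0]<.8)&(W[...,1]<.25)&(W[...,1]>-.16)&(im["depth"]>0)
    m=(roi&(z>.044)&(z<.058)).astype(np.uint8)
    v,u=np.nonzero(m);p=ray(im,np.c_[u,v],.05).astype(np.float32)
    _,l,c=cv2.kmeans(p,n,None,(3,100,1e-6),10,cv2.KMEANS_PP_CENTERS)
    return c,np.bincount(l.ravel())
E
python3 -c "
from h import *
go(-.008,.091,.018);snap('u')
for n in('top','side'):
    c,k=split(ctrl.get_image(n));q=c-OFF[n];cc,s=np.cos(TH),np.sin(TH)
    print(n,np.c_[cc*q[:,0]+s*q[:,1],-s*q[:,0]+cc*q[:,1]].round(4).tolist(),k,[round(float(np.linalg.norm(c[i]-c[j])),4) for i,j in((0,1),(0,2),(1,2))])
"
```

```text
t 29.98 tip tray [-0.069  -0.1504] z 0.1038 F [-0.2  0.4  0.4] w 74.9
shift cm (tool) [  6.31 -24.09   8.59] turn [ 0.004 -0.017  0.002]
top tray [0.0841 0.0901] yaw -0.521 20458
side tray [-0.0809 -0.178 ] yaw -0.012 4380
side tray [0.0846 0.0891] yaw -0.432 21026
top [[0.1103, 0.0423], [0.0306, 0.0917], [0.1099, 0.137]] [1283 1300 1273] [0.0938, 0.0948, 0.0913]
side [[0.1105, 0.0393], [0.11, 0.1335], [0.0331, 0.0879]] [745 654 693] [0.0941, 0.0914, 0.0894]
```

View pics/top_u.png

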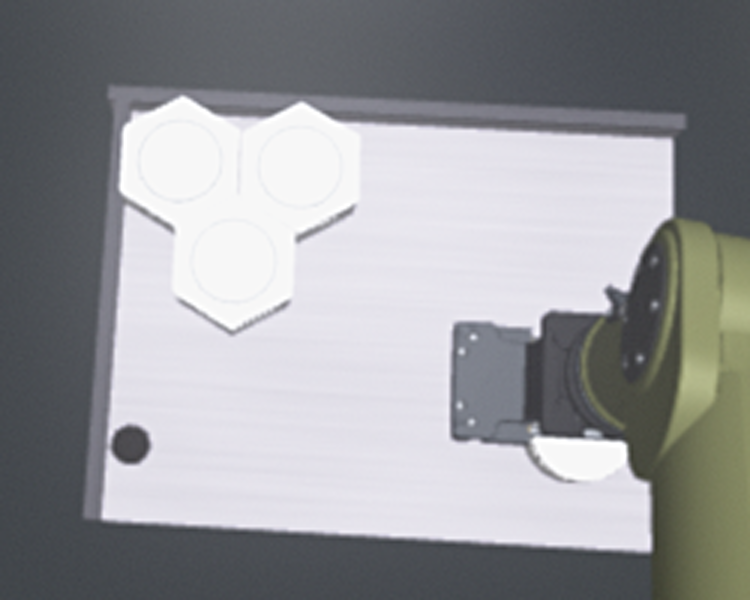

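View pics/side_u.png

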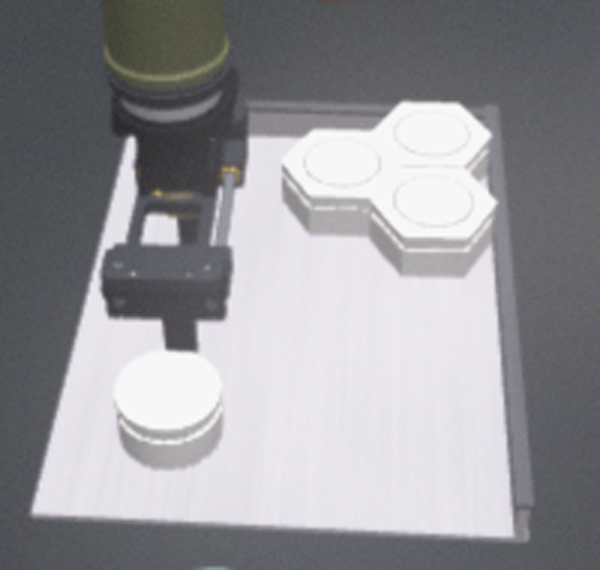

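Request:
play_rows(targets="0 0 -2 0 0 0 -0.31;4.4 -2 0 0 0 0 -0.31;4.4 -2 0 0 0 0 -0.31;4.4 -2 0 0 0 0 -0.31;4.4 -2 0 0 0 0 -0.31;0 0 0 0 0 -0.175 -0.31;0 0 0 0 0 -0.175 -0.31;0 0 0 0 0 -0.175 -0.31;0 0 0 0 0 -0.175 -0.31;0 0 0 0 0 -0.175 -0.31;0 0 0 0 0 -0.175 -0.31;0 0 0 0 0 -0.175 -0.31;0 0 0 0 0 -0.175 -0.31;0 0 0 0 0 -0.16 -0.31;0 0 0 0 0 0 -0.31")

```text
time: 32.05
position: [0.658, -0.0593, 0.3124]
tool_rot: [2.175, 2.247, 0.036]
ft_force: [-0.6, 0.4, -0.6]
grip_width: 0.344
```

```bash
python3 -c "
from h import *
go(.108,-.04,.08,np.pi/2)
c=OFF
for n in('top','side'):
    im=ctrl.get_image(n)
    g=cv2.resize(im['pixels'][170:300,260:400] if n=='top' else im['pixels'][205:300,300:420],None,fx=5,fy=5,interpolation=cv2.INTER_CUBIC)
    cv2.imwrite(f'pics/{n}_v.png',g)
"
```

```text
t 32.05 tip tray [ 0.112  -0.0184] z 0.1305 F [-0.6  0.4 -0.6] w 29.9
shift cm (tool) [-2.03 -0.27  5.02] turn [ 0.026 -0.007  0.101]
```

View pics/top_v.png

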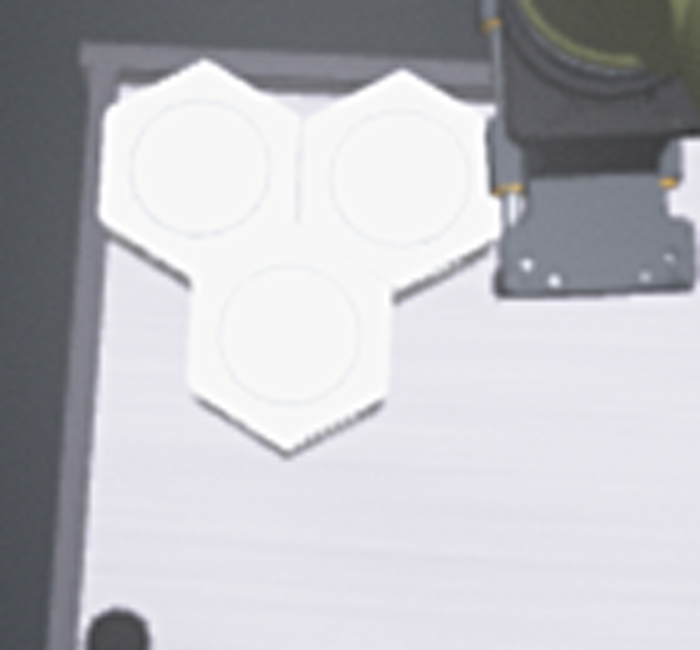

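View pics/side_v.png

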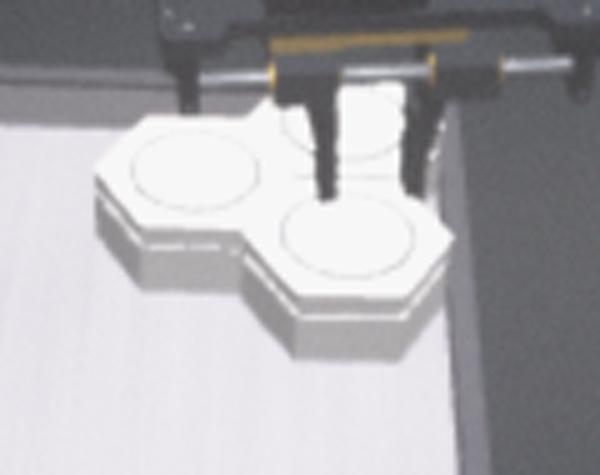

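Request:
play_rows(targets="-2 -0.3 0 0.026 -0.007 0.101 -0.31;0 0 4 0 0 0 -0.31;0 0 1 0 0 0 -0.31;0 0 0 0 0 0 -0.31")

```text
time: 32.65
position: [0.6562, -0.078, 0.2634]
tool_rot: [2.305, 2.131, 0.002]
ft_force: [-0.0, 0.4, 0.0]
grip_width: 0.345
```

```bash
python3 -c "
from h import *
go(.108,-.035,.018,np.pi/2)"
```

```text
t 32.65 tip tray [ 0.1075 -0.039 ] z 0.0814 F [-0.   0.4  0. ] w 30.0
shift cm (tool) [0.39 0.08 6.34] turn [ 0.003  0.001 -0.01 ]
```

Request:
play_rows(targets="0.2 0 3 0 0 0 -0.31;0 0 2.4 0 0 0 -0.31;0 0 0.6 0 0 0 -0.31;0 0 0 0 0 0 -0.31;0.8 0 0 0 0 0 -0.31;0.5 0 0 0 0 0 -0.31")

```text
time: 33.4
position: [0.6605, -0.0616, 0.2082]
tool_rot: [2.302, 2.124, 0.012]
ft_force: [0.7, -0.8, 0.7]
grip_width: 0.345
```

```bash
python3 -c "
from h import *
go(.108,-.01,.018,np.pi/2)"
```

```text
t 33.4 tip tray [ 0.1123 -0.0223] z 0.0262 F [ 0.7 -0.8  0.7] w 30.0
shift cm (tool) [ 1.21 -0.24  0.82] turn [ 0.012  0.001 -0.012]
```

Request:
play_rows(targets="0.4 -0.2 0.4 0.01 0 0 -0.31;0.3 0 0.3 0 0 0 -0.31")

```text
time: 33.65
position: [0.6594, -0.0531, 0.2019]
tool_rot: [2.306, 2.129, 0.002]
ft_force: [0.0, 0.4, -0.6]
grip_width: 0.341
```

Request:
play_rows(targets="0.3 0 0 0 0 0 -0.31")

```text
time: 33.78
position: [0.6595, -0.05, 0.2015]
tool_rot: [2.306, 2.13, 0.001]
ft_force: [-0.1, -0.5, -0.8]
grip_width: 0.35
```

Request:
play_rows(targets="0.3 0 0 0 0 0 -0.31")

```text
time: 33.9
position: [0.6597, -0.0474, 0.2014]
tool_rot: [2.306, 2.129, -0.001]
ft_force: [-0.1, -2.2, 0.5]
grip_width: 0.348
```

```bash
python3 -c "
from h import *
go(.108,-.01,.018,np.pi/2)"
```

```text
t 33.9 tip tray [ 0.1086 -0.0085] z 0.0194 F [-0.1 -2.2  0.5] w 30.3
shift cm (tool) [-0.2  -0.02  0.14] turn [ 0.002  0.002 -0.011]
```

Request:
play_rows(targets="0.3 0 0 0 0 0 -0.31")

```text
time: 34.02
position: [0.6598, -0.0455, 0.2013]
tool_rot: [2.306, 2.127, -0.004]
ft_force: [-3.1, -5.4, 0.9]
grip_width: 0.341
```

Request:
play_rows(targets="0.3 0 0 0 0 0 -0.31")

```text
time: 34.15
position: [0.66, -0.0448, 0.2013]
tool_rot: [2.306, 2.124, -0.01]
ft_force: [-0.8, -7.1, 3.3]
grip_width: 0.344
```

```bash
python3 -c "
from h import *
go(.108,-.01,.018,np.pi/2)
im=ctrl.get_image('top')
cv2.imwrite(f'pics/top_w.png',cv2.resize(im['pixels'][170:300,260:400],None,fx=5,fy=5,interpolation=cv2.INTER_CUBIC))"
```

```text
t 34.15 tip tray [ 0.1085 -0.0071] z 0.0193 F [-0.8 -7.1  3.3] w 29.9
shift cm (tool) [-0.46 -0.04  0.13] turn [ 0.     0.009 -0.013]
```

View pics/top_w.png

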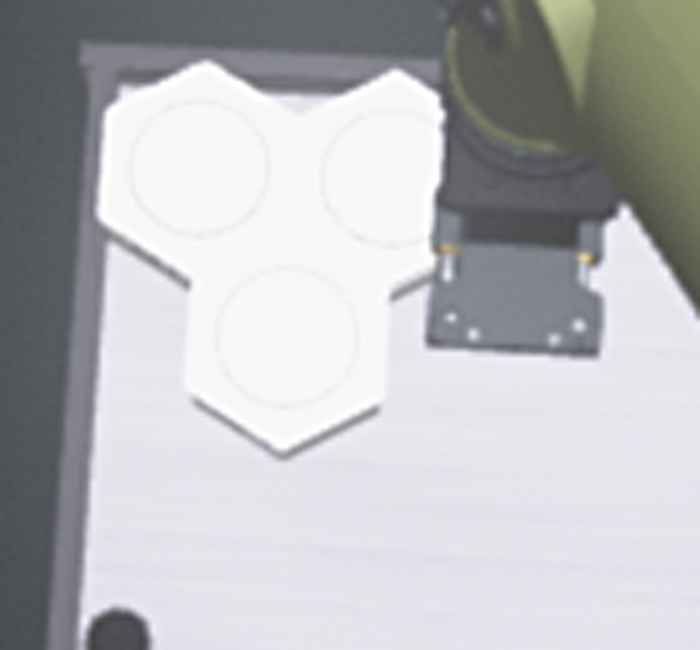

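Request:
play_rows(targets="-1 0 0 0 0 0 -0.31;-2 0 0 0 0 0 -0.31;-1 0 -4 0 0 0 -0.31;-3 0 -4 0 0 0 -0.31;-6 0 0 0 0 0 -0.31;-6 0 0 0 0 0 -0.31;0 0 0 0 0 0 -0.31")

```text
time: 35.08
position: [0.6434, -0.2451, 0.2853]
tool_rot: [2.308, 2.119, -0.004]
ft_force: [0.1, 1.4, 0.1]
grip_width: 0.341
```

```bash
cat >> h.py <<'E'
def lids(im,guess):
    """centres of the lid rings: ring pixels = dark local detail on lid near 23..36 mm of guess, circle by lstsq"""
    g=cv2.cvtColor(im["pixels"],cv2.COLOR_BGR2GRAY).astype(np.float32)
    bh=cv2.morphologyEx(g,cv2.MORPH_BLACKHAT,np.ones((5,5)))
    v,u=np.mgrid[:480,:640];P=ray(im,np.c_[u.ravel(),v.ravel()],.05);w=bh.ravel()
    out=[]
    for c in guess:
        c=np.array(c,float)
        for it in range(8):
            d=np.hypot(*(P-c).T);k=(d<.039)&(d>.022)&(w>2)
            p=P[k];A=np.c_[2*p,np.ones(len(p))]*w[k][:,None];s=np.linalg.lstsq(A,(p**2).sum(1)*w[k],rcond=None)[0]
            c=s[:2]
        out.append((c,np.sqrt(s[2]+c@c),k.sum()))
    return out
E
python3 -c "
from h import *
cc,s=np.cos(TH),np.sin(TH)
for n in('top','side'):
    im=ctrl.get_image(n)
    g=[OFF[n]+np.array([cc*x-s*y,s*x+cc*y]) for x,y in((.108,.135),(.108,.045),(.03,.09))]
    L=lids(im,g);C=[l[0] for l in L]
    for l in L:
        q=l[0]-OFF[n];print(n,np.array([cc*q[0]+s*q[1],-s*q[0]+cc*q[1]]).round(4),'r',l[1].round(4),l[2])
    print([np.linalg.norm(C[i]-C[j]).round(4) for i,j in((0,1),(0,2),(1,2))])
snap('x')
W=split(ctrl.get_image('top'));print(W)
go(-.07,.09,.1)
"
```

```text
top [0.1105 0.137 ] r 0.0325 128
top [0.1105 0.0468] r 0.0326 130
top [0.0321 0.0912] r 0.0326 107
[np.float64(0.0902), np.float64(0.0908), np.float64(0.0901)]
side [0.1147 0.1275] r 0.0333 139
side [0.1157 0.0595] r 0.0315 175
side [0.0324 0.0947] r 0.0333 97
[np.float64(0.068), np.float64(0.0885), np.float64(0.0904)]
top tray [-0.0818 -0.1776] yaw -0.481 4280
top tray [0.0838 0.0917] yaw 0.512 20611
side tray [-0.0809 -0.1776] yaw 0.322 4405
side tray [0.0274 0.0924] yaw -0.078 6133
(array([[0.66544074, 0.00917169],
       [0.58789563, 0.06151089],
       [0.670756  , 0.10066405]], dtype=float32), array([1278, 1299, 1283]))
t 35.33 tip tray [ 0.1072 -0.1957] z 0.104 F [0.2 0.2 0.4] w 30.2
shift cm (tool) [ 28.48 -17.7    0.24] turn [ 6.000e-03 -1.000e-03  1.569e+00]
```

View pics/top_x.png

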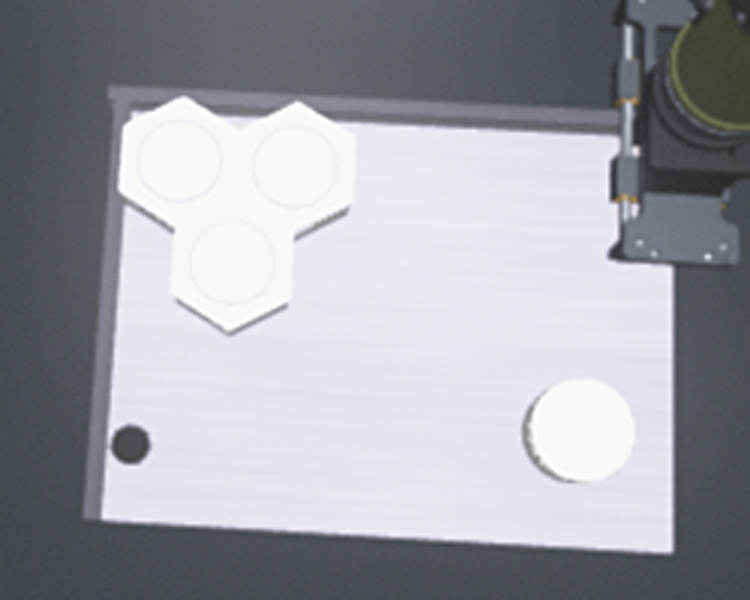

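View pics/side_x.png

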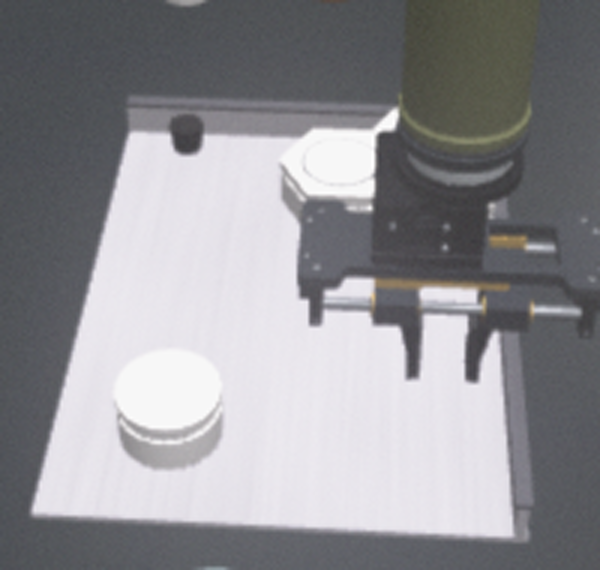

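```bash
python3 -c "
from bench import ctrl
print(ctrl.close_job())"
```

```text
the job is handed in; nothing more can be done
None
```

I slid the three hexagonal jars into the walled corner and handed the job in at about 35 s. No verdict is reported.

**What I did:**
- I pushed the two far jars square to the far wall.
- I slid them together along it to the side wall.
- I moved the third jar across and nested it in the notch.
- Nesting it had opened a gap of about 4 mm between the two wall jars, so I pushed them shut again. The highest wrist force I read during pushing was about 11 N.

**Last checks, from the top camera:**
- **Spacing:** the jar centres are 90.2, 90.8 and 90.1 mm apart. The limit is 92.5 mm.
- **Position:** the centres measure (0.1105, 0.137), (0.1105, 0.047) and (0.032, 0.091) m in the tray's frame. All three are shifted about 2 mm from the ideal, which I take to be calibration error. The thresholds still hold with 5 mm or more to spare.
- **Standing level:** the jar tops read at the expected height. I did not measure tilt separately.
- **Bystanders:** the round jar's measured position is unchanged, and the stopper looks unmoved in the pictures. I did not go near the bench items and did not measure them again.

**Checks that failed or disagreed:**
- The side camera's last lid fit for the two wall jars gave a 68 mm spacing. The gripper was blocking that view, so I disregarded it.
- The two cameras also disagreed by about 7 mm in y overall. I allowed for this by measuring the jars relative to the tray within each view.

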